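Weight down a freshly laid fingerboard

ROBOT

A 7-joint arm with a two-finger parallel gripper is mounted at the origin on the work surface. World frame = base frame: x ahead of the robot, y to its left, z up, the work surface at z = 0. Lengths are in m, angles in rad, forces in N, time in s.
With the tool pointing down it reaches from about 0.4 to 0.925 m from the base axis. Payload 5.6 kg.
Tool frame: the origin (TCP) lies at the very end of the fingers, on their centre line; the grasp point (between the pads) lies 19 mm behind it; z points along the fingers, y is the direction in which the jaws open and shut (so a half turn about z gives the same grasp; the last joint's range is limited). The gripper opens to 85 mm and grips with 20 to 120 N. Pads are 22 mm wide; open, the fingers measure 114 mm over their backs; the gripper's body (76 mm by 85 mm) begins 54 mm behind the grasp point. The pads swing forward as they close: fully open they stand 13 mm farther back than shut.
Start: joints at [1.108, 0.468, -0.012, 1.603, 0.006, 1.071, -0.056], TCP at [0.265, -0.594, 0.231] pointing down, gripper open.
Joint ranges: [-2.53, 2.53], [-0.31, 2.02], [-1.57, 1.55], [0.28, 2.44], [-1.29, 4.43], [0.15, 1.84], [-2.92, 2.92]. Speed limits (rad/s): [2.57, 2.57, 3.14, 3.14, 3.14, 3.14, 3.14].

INTERFACE

Orientations are given as [roll, pitch, yaw] about the fixed x, y, z axes, in that order (R = Rz(yaw) Ry(pitch) Rx(roll)).
In Python, from cell import ctrl gives the robot as it stands. The module is installed in compiled form; this text tells all that it offers.
- The arm moves only by the tool apply_moves, never from a script. Its arguments are lists of equal length, an entry for each row: "xyz": the shift along the tool's x, y, z in units of 40 mm (1.0 is 40 mm), a list of three; "dr": the turn, a rotation vector about the tool's x, y, z in units of 8 degrees (1.0 is 8 degrees), a list of three. In form: {"xyz": [[dx, dy, dz], ...], "dr": [[ax, ay, az], ...]}. A call has 1 to 12 rows; each row shifts and turns the pose as measured when the row begins, along the tool's axes as they then stand; what a row does not reach is not made up. A row lasts 1/10 s, in which the tool goes at most 50 mm and 8.59 degrees, less where a joint would pass 70% of its speed; a pose out of reach is approached as far as the arm can. A call with a number of a shift or a turn outside -1 to 1 is refused whole. A call with a gripper value outside its range is refused whole. "claw" is the gripper command: -1 is fully open, 1 is shut, values between are in proportion, set as the call begins (left out, the last holds). The fingers move at their own pace and stop on an object; "grip_force" is the grip in N (left out, the last holds). Time passes only in rows, so rows that do not move let the fingers close. It gives the time, the measured TCP pose, the force and the opening at its end, in the units of the state.
- ctrl.sense(): the state, without advancing time (a new reading comes with each control period).
- ctrl.camera(name): name is "scene" or "side" or "wrist"; returns the picture (400x640x3 uint8, blue, green, red); there is no depth.
- ctrl.camera_info(name): a dict with "K" (3x3 intrinsics, pixels), "R" (3x3) and "t" (3): a world point X has camera coordinates R X + t; the wrist camera has in their place "mount" (4x4, takes a point from camera to tool coordinates, whose origin is the TCP and whose axes are the flange's). Camera axes: x right, y down, z forward; pixel columns grow to the right and rows downward; lengths in m; the calibration is good to about 2 mm. A picture is of the moment at which its call begins: read the wrist's pose just before it. camera_info takes no time and is no camera call.
- ctrl.close_job(): hands the job in, once; it reports no verdict.
The state is a dict: "t": time; "joints": joint angles; "qvel": joint speeds; "effort": joint torques, N m; "tool_pos": TCP position; "eef_rot": TCP orientation; "wrist_force": force on the tool from outside, world axes, zero at the start; "wrist_torque": the same for the moment, N m; "gripper_width": finger opening in m.
Only numpy, scipy, OpenCV 4.12 (cv2) and the standard library are available. Lean on these libraries where they do the work, as an engineer would, in place of code of your own. Each camera call takes 0.05 s, during which the arm holds its last target. There are 200 camera calls.

TASK

Weight down the fingerboard on the neck blank with the four steel weights: first lay the long plain bar flat along the board with one end close to the white nut (a gap of about a centimetre or less), then the short plain bar end to end with it on the side away from the nut (nearly touching, gap under a centimetre), then the bar with the knob flat on top, centred over the joint between those two like a brick in the next course, and last stand the round weight upright on the bare board, midway between the short bar and the board's far end. Keep everything centred on the board's width, bars in line with it; set the weights down rather than dropping them, and leave the tape roll and the tin on the mat where they are.

Things in the scene. Friction and masses are not known exactly. Their poses are not given: they have to be found in the camera images.
- fingerboard (a point): Middle of the upper face of the dark fingerboard (52 mm wide, 250 long, flat), 35 mm above the bench, on a pale neck blank fixed to the bench. Axes: y along the board to nut and headstock, x across, z up. The nut, a white strip across the board 4 mm proud of its face, starts at y = +125 mm; the heel end is at y = -125 mm, bare bench beyond. The headstock past the nut is lower.
- long_bar_mid (a point): Long plain steel bar, 100 mm long, 36 mm wide, 24 mm high, about 0.7 kg, loose, flat on the 3 mm thick rubber mat at the start. Axes: x along the bar's length, z up; either end may face either way. Site: middle of the bar, 12 mm above its underside.
- short_bar_mid (a point): Short plain steel bar, 60 mm long, 36 mm wide, 24 mm high, about 0.4 kg, loose, flat on the mat at the start. Axes: x along the bar's length, z up; either end may face either way. Site: middle of the bar, 12 mm above its underside.
- knob_bar_mid (a point): Steel bar with a knob: 80 mm long, 36 mm wide, 24 mm high, with a round knob (16 mm across, on an 8 mm stem, its top 44 mm above the bar's underside) in the middle of its upper face; about 0.6 kg, loose, flat on the mat at the start. Axes: x along the bar's length, z up; either end may face either way. Site: middle of the bar, 12 mm above its underside.
- round_weight_mid (a point): Round steel weight, an upright cylinder 42 mm across and 44 mm high, about 0.5 kg, loose, standing on the mat at the start. Site: its centre, 22 mm above its underside; z up.
- tape: Bystander: roll of blue masking tape lying flat on the mat, 84 mm across, 24 mm high. Origin at the centre of its underside. Not to be moved.
- tin: Bystander: flat round green tin on the mat, 62 mm across, 22 mm high. Origin at the centre of its underside. Not to be moved.

How it is judged:
On the way, in this order (a step that is already met when the one before it is completed fails the run):
1. the long bar lies along the fingerboard, close to the nut (x of long_bar_mid in the frame of fingerboard between -0.01 and 0.01 m and z of long_bar_mid in the frame of fingerboard between 0.008 and 0.016 m and angle between long_bar_mid's own z axis and vertical below 0.08 rad and angle between the x axis of long_bar_mid and the y axis of fingerboard, either way round below 0.15 rad and y of long_bar_mid in the frame of fingerboard between 0.058 and 0.078 m and contact force between long_bar and the fingers below 0.1 N), for 0.2 s.
2. the short bar continues it end to end on the heel side (x of short_bar_mid in the frame of fingerboard between -0.01 and 0.01 m and z of short_bar_mid in the frame of fingerboard between 0.008 and 0.016 m and angle between short_bar_mid's own z axis and vertical below 0.08 rad and angle between the x axis of short_bar_mid and the y axis of fingerboard, either way round below 0.15 rad and y of short_bar_mid in the frame of fingerboard below 0.01 m and horizontal distance between short_bar_mid and long_bar_mid between 0.079 and 0.096 m and contact force between short_bar and the fingers below 0.1 N), for 0.2 s.
3. the knobbed bar lies on both, over their joint (x of knob_bar_mid in the frame of fingerboard between -0.01 and 0.01 m and z of knob_bar_mid in the frame of fingerboard between 0.032 and 0.04 m and angle between knob_bar_mid's own z axis and vertical below 0.08 rad and angle between the x axis of knob_bar_mid and the y axis of fingerboard, either way round below 0.15 rad and horizontal distance between knob_bar_mid and long_bar_mid between 0.04 and 0.066 m and horizontal distance between knob_bar_mid and short_bar_mid between 0.02 and 0.046 m and contact force between knob_bar and the fingers below 0.1 N), for 0.2 s.
4. the round weight stands on the bare heel end of the board (x of round_weight_mid in the frame of fingerboard between -0.01 and 0.01 m and z of round_weight_mid in the frame of fingerboard between 0.018 and 0.026 m and angle between round_weight_mid's own z axis and vertical below 0.08 rad and y of round_weight_mid in the frame of fingerboard between -0.106 and -0.068 m and horizontal distance between round_weight_mid and short_bar_mid above 0.053 m and contact force between round_weight and the fingers below 0.1 N), for 0.2 s.
At the end, for the whole second after the job is handed in: All flat or upright on their supports (4 mm), released, at rest; within 10 mm of the centre line, bars within 0.15 rad of it. Gaps: nut to long bar up to 17 mm, bars up to 15 mm; knobbed bar within 13 mm of the joint; round weight 68 to 106 mm heelwards of mid-board, clear of the short bar (x of long_bar_mid in the frame of fingerboard between -0.01 and 0.01 m and z of long_bar_mid in the frame of fingerboard between 0.008 and 0.016 m and angle between each of long_bar_mid, short_bar_mid, knob_bar_mid, round_weight_mid's own z axis and vertical below 0.08 rad and angle between the x axis of each of long_bar_mid, short_bar_mid, knob_bar_mid and the y axis of fingerboard, either way round below 0.15 rad and y of long_bar_mid in the frame of fingerboard between 0.058 and 0.078 m and x of short_bar_mid in the frame of fingerboard between -0.01 and 0.01 m and z of short_bar_mid in the frame of fingerboard between 0.008 and 0.016 m and y of short_bar_mid in the frame of fingerboard below 0.01 m and horizontal distance between short_bar_mid and long_bar_mid between 0.079 and 0.096 m and x of knob_bar_mid in the frame of fingerboard between -0.01 and 0.01 m and z of knob_bar_mid in the frame of fingerboard between 0.032 and 0.04 m and horizontal distance between knob_bar_mid and long_bar_mid between 0.04 and 0.066 m and horizontal distance between knob_bar_mid and short_bar_mid between 0.02 and 0.046 m and x of round_weight_mid in the frame of fingerboard between -0.01 and 0.01 m and z of round_weight_mid in the frame of fingerboard between 0.018 and 0.026 m and y of round_weight_mid in the frame of fingerboard between -0.106 and -0.068 m and horizontal distance between round_weight_mid and short_bar_mid above 0.053 m and linear speed of each of long_bar, short_bar, knob_bar, round_weight below 0.02 m/s); the robot touches nothing.
It fails at once if the tape roll or the tin is shifted by more than 15 mm (distance of any of tape, tin from where it was at the start of the episode above 0.015 m).
It fails at once if a weight is dropped: it moves faster than 0.5 m/s (a fall of about 13 mm) with no finger on it ((linear speed of long_bar above 0.5 m/s and contact force between long_bar and the fingers below 0.1 N) or (linear speed of short_bar above 0.5 m/s and contact force between short_bar and the fingers below 0.1 N) or (linear speed of knob_bar above 0.5 m/s and contact force between knob_bar and the fingers below 0.1 N) or (linear speed of round_weight above 0.5 m/s and contact force between round_weight and the fingers below 0.1 N)).
It also fails if it takes over 128 s, if anything falls off the work surface, if the arm or the gripper's body presses on something with over 40 N, if the wrist force passes 120 N, or if a joint passes its speed limit or range.

## Working session

There is one attempt and no reset: what is moved stays moved. The work goes in short steps, Python scripts to look and compute and a tool call to move; the robot and the scene stay as the last step left them, time stands still between calls to the robot, and variables do not carry over. Pictures are saved under pics/ and viewed, about 12 in all and at most 16, crops included, and the job is handed in when it is done.

Besides the shell and the picture viewer there is one more tool, called after "Request:" as a command line: name --argument value ..., lists and objects as JSON in quotes. apply_moves: Moves the arm, as the interface text tells. Its arguments: {"type":"object","properties":{"xyz":{"type":"array","items":{"type":"array","items":{"type":"number"}}},"dr":{"type":"array","items":{"type":"array","items":{"type":"number"}}},"claw":{"type":"number"},"grip_force":{"type":"number"}},"required":["xyz","dr"]}

```bash
mkdir -p pics; python3 - <<'E'
from cell import ctrl
import cv2,numpy as np
np.set_printoptions(precision=4,suppress=True)
print(ctrl.sense())
for n in ["scene","side","wrist"]:
    print(n,ctrl.camera_info(n))
    cv2.imwrite(f"pics/{n}0.png",ctrl.camera(n))
E
```

```text
{'t': 0.0, 'joints': array([ 1.108 ,  0.4684, -0.0116,  1.6036,  0.006 ,  1.0714, -0.0563]), 'qvel': array([ 0.0001,  0.0001,  0.0003, -0.0012,  0.0001,  0.0011, -0.    ]), 'effort': array([ -0.0006, -53.2377,   0.0216, -25.1302,   0.0115,   0.0077,
         0.    ]), 'tool_pos': array([ 0.2646, -0.5931,  0.2303]), 'eef_rot': array([-3.1398,  0.0001,  0.4197]), 'wrist_force': array([ 0.2324, -0.1217,  0.1489]), 'wrist_torque': array([-0.0108, -0.0177,  0.0032]), 'gripper_width': 0.08540693628547022}
scene {'K': array([[410.9568,   0.    , 324.3648],
       [  0.    , 410.9568, 204.8589],
       [  0.    ,   0.    ,   1.    ]]), 'R': array([[-0.5738,  0.819 ,  0.0009],
       [ 0.6681,  0.4688, -0.5778],
       [-0.4736, -0.331 , -0.8162]]), 't': array([ 0.2944, -0.3286,  1.3563])}
side {'K': array([[397.0415,   0.    , 318.7326],
       [  0.    , 397.0415, 204.0892],
       [  0.    ,   0.    ,   1.    ]]), 'R': array([[-0.9474, -0.3199,  0.008 ],
       [-0.1727,  0.4901, -0.8544],
       [ 0.2694, -0.8108, -0.5196]]), 't': array([0.5016, 0.1187, 0.6678])}
wrist {'K': array([[360.6683,   0.    , 316.6047],
       [  0.    , 360.6683, 203.5762],
       [  0.    ,   0.    ,   1.    ]]), 'mount': array([[ 0.0003, -0.9605, -0.2781,  0.07  ],
       [ 1.    ,  0.0004, -0.0003,  0.0009],
       [ 0.0004, -0.2781,  0.9605, -0.1423],
       [ 0.    ,  0.    ,  0.    ,  1.    ]])}
```

View pics/scene0.png

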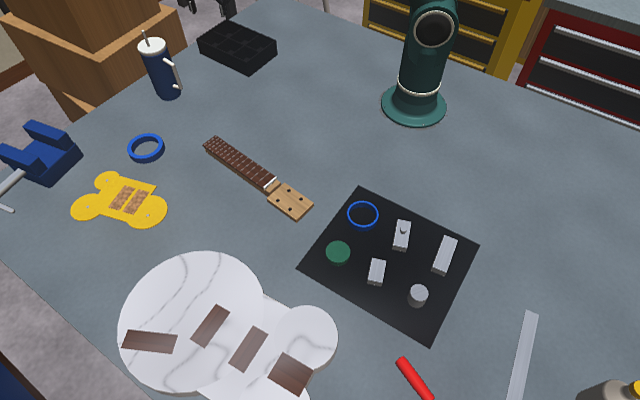

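View pics/side0.png

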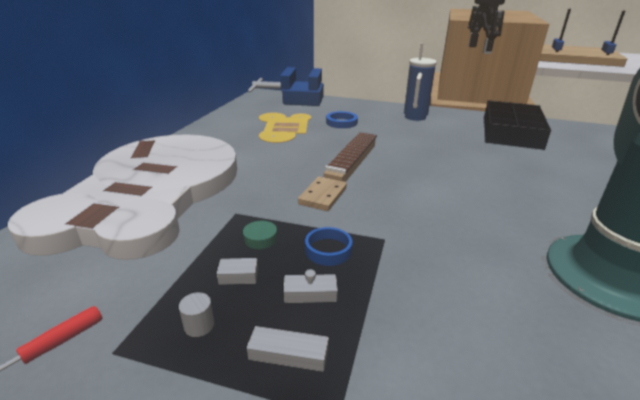

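The scene view shows the mat with the long bar at about (445,254), knob bar (402,235), short bar (377,271), round weight (419,295), tape (363,214) and tin (338,252). The fingerboard runs from about (210,142) to the white nut at about (270,184). The side view agrees.

```bash
cat > h.py <<'E'
import cv2,numpy as np
from scipy.spatial.transform import Rotation as Ro
np.set_printoptions(precision=4,suppress=True)
def cast(ctrl,name,uv,z,pose=None):
    ci=ctrl.camera_info(name); uv=np.atleast_2d(np.float64(uv))
    d=np.c_[uv,np.ones(len(uv))]@np.linalg.inv(ci["K"]).T
    if name=="wrist":
        M=ci["mount"]; p,r=pose; R=Ro.from_euler("xyz",r).as_matrix()
        c=R@M[:3,3]+p; d=d@(R@M[:3,:3]).T
    else:
        c=-ci["R"].T@ci["t"]; d=d@ci["R"]
    return c+d*((z-c[2])/d[:,2])[:,None]
def rect(P):
    (c,s,a)=cv2.minAreaRect(np.float32(P[:,:2]*1000)); 
    if s[0]<s[1]: s=s[::-1]; a+=90
    return np.array(c)/1000,np.array(s),((a+90)%180)-90
def blobs(mask,amin):
    n,l,st,ce=cv2.connectedComponentsWithStats(mask.astype(np.uint8))
    return [(st[i],ce[i],np.argwhere(l==i)[:,::-1]) for i in range(1,n) if st[i,4]>=amin]
E
python3 - <<'E'
from cell import ctrl
from h import *
im=cv2.imread("pics/scene0.png"); hsv=cv2.cvtColor(im,cv2.COLOR_BGR2HSV)
roi=np.zeros(im.shape[:2],bool); roi[195:330,310:470]=1
for nm,m,z,a in [("steel",roi&(hsv[...,1]<50)&(hsv[...,2]>165),.027,60),("steelall",roi&(hsv[...,1]<60)&(hsv[...,2]>110),.027,60),
   ("tape",roi&(hsv[...,0]>100)&(hsv[...,0]<125)&(hsv[...,1]>150)&(hsv[...,2]>80),.027,60),("tin",roi&(hsv[...,0]>60)&(hsv[...,0]<95)&(hsv[...,1]>60),.025,60)]:
    for st,ce,px in blobs(m,a):
        c,s,an=rect(cast(ctrl,"scene",px,z)); print(nm,st,ce,c,s,an)
print("board ends", cast(ctrl,"scene",[[207,141],[270,184]],.035))
for (u,v) in [(230,158),(269,184),(290,200)]: print(im[v,u],hsv[v,u])
E
```

```text
steel [393 219  18  29 327] [401.8563 233.2966] [0.4723 0.2114] [77.6499 34.2937] 20.767488479614258
steel [433 235  25  37 493] [444.854  253.1278] [0.4617 0.3257] [97.9662 34.6514] 8.525107383728027
steel [368 258  18  24 312] [376.7147 269.7949] [0.5973 0.2121] [57.5935 34.0948] 21.25908660888672
steel [411 285  17  15 206] [418.9369 292.1262] [0.5906 0.321 ] [37.5792 34.4143] -54.960636138916016
steel [310 305  27  25 485] [320.3876 319.3814] [0.7663 0.1732] [57.9519 54.8105] -54.96453094482422
steelall [ 310  195   40   53 1054] [323.2941 212.5057] [0.5437 0.0404] [160.3339 105.2362] 36.17546844482422
steelall [ 381  195   89   44 2016] [439.4196 209.3958] [0.3868 0.2434] [237.6232 134.5561] -54.94371032714844
steelall [393 219  18  29 372] [401.8468 233.3414] [0.4728 0.2116] [81.443  35.3019] 20.986364364624023
steelall [433 235  25  38 529] [444.8147 253.3138] [0.4625 0.3256] [100.9232  35.4171] 8.691182136535645
steelall [368 258  18  25 344] [376.6686 269.9651] [0.598  0.2121] [60.7954 35.4452] 21.28951644897461
steelall [440 269  30  61 947] [459.3633 308.7328] [0.5546 0.4214] [171.9835  54.3168] 2.4416139125823975
steelall [ 310  278   86   52 2279] [338.5432 312.036 ] [0.752  0.2085] [223.9009 101.7058] -87.5446298122406
steelall [410 284  19  17 247] [418.9433 292.0769] [0.5907 0.3208] [41.1799 39.3319] -54.960567474365234
tape [347 200  32  28 228] [362.6623 213.864 ] [0.4795 0.098 ] [84.2002 82.4923] -5.4129638671875
tin [325 240  26  27 522] [337.5709 252.4808] [0.6122 0.108 ] [69.6699 62.7844] 9.410174369812012
board ends [[ 0.529  -0.412   0.035 ]
 [ 0.5472 -0.1571  0.035 ]]
[101 104 121] [  5  42 121]
[113 125 128] [ 24  30 128]
[105 146 179] [ 17 105 179]
```

View pics/wrist0.png

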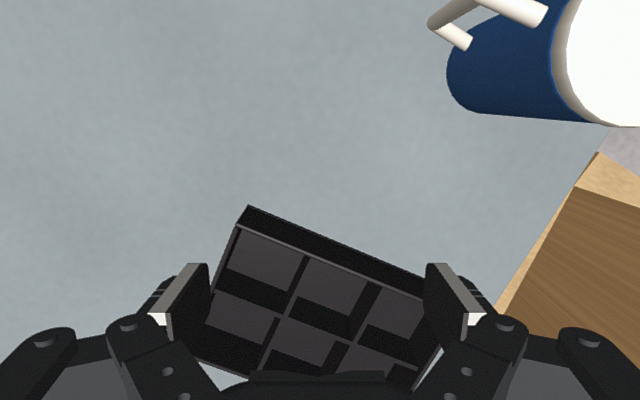

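The wrist view shows only the black tray and part of the mug, so it's not useful yet. The bar footprints come out at 101x35, 81x35 and 61x35 mm, as they should. Next I'll write a move planner and get a closer wrist look at the board.

```bash
cat > plan.py <<'E'
# python3 plan.py x y z yawdeg [step_mm]: straight path with even turn, rows in tool axes/units
import sys,json; from h import *; from cell import ctrl
a=[float(v) for v in sys.argv[1:]]; s=ctrl.sense(); p=s["tool_pos"]; R=Ro.from_euler("xyz",s["eef_rot"])
T=Ro.from_euler("xyz",[np.pi,0,np.radians(a[3])]); rv=(R.inv()*T).as_rotvec(degrees=True)
d=np.array(a[:3])-p; step=a[4] if len(a)>4 else 38
n=max(1,int(np.ceil(max(np.linalg.norm(d)*1000/step,np.linalg.norm(rv)/7.9))))
X=[];
for i in range(n):
    Ri=R*Ro.from_rotvec(rv*i/n,degrees=True); X.append([round(float(v),2)+0. for v in Ri.inv().apply(d/n)/.04])
dr=[round(float(v),2)+0. for v in rv/n/8]
print("pos",p,"yaw",np.degrees(s["eef_rot"]),"t",s["t"],"n",n,"dr",dr)
for i in range(0,n,12): print(json.dumps({"xyz":X[i:i+12],"dr":[dr]*len(X[i:i+12])}))
E
python3 plan.py 0.5 -0.284 0.23 11
```

```text
pos [ 0.2647 -0.5932  0.2306] yaw [-179.9238    0.0079   24.0469] t 0.15 n 11 dr [0.0, 0.0, 0.15]
{"xyz": [[0.77, -0.42, 0.0], [0.77, -0.44, 0.0], [0.76, -0.46, 0.0], [0.75, -0.47, 0.0], [0.74, -0.49, 0.0], [0.73, -0.5, 0.0], [0.72, -0.52, 0.0], [0.71, -0.53, 0.0], [0.69, -0.55, 0.0], [0.68, -0.56, 0.0], [0.67, -0.57, 0.0]], "dr": [[0.0, 0.0, 0.15], [0.0, 0.0, 0.15], [0.0, 0.0, 0.15], [0.0, 0.0, 0.15], [0.0, 0.0, 0.15], [0.0, 0.0, 0.15], [0.0, 0.0, 0.15], [0.0, 0.0, 0.15], [0.0, 0.0, 0.15], [0.0, 0.0, 0.15], [0.0, 0.0, 0.15]]}
```

Request:
apply_moves --xyz '[[0.77,-0.42,0],[0.77,-0.44,0],[0.76,-0.46,0],[0.75,-0.47,0],[0.74,-0.49,0],[0.73,-0.5,0],[0.72,-0.52,0],[0.71,-0.53,0],[0.69,-0.55,0],[0.68,-0.56,0],[0.67,-0.57,0],[0,0,0]]' --dr '[[0,0,0.15],[0,0,0.15],[0,0,0.15],[0,0,0.15],[0,0,0.15],[0,0,0.15],[0,0,0.15],[0,0,0.15],[0,0,0.15],[0,0,0.15],[0,0,0.15],[0,0,0]]'

```text
t: 1.35
tool_pos: [0.5083, -0.2733, 0.2261]
eef_rot: [-3.135, 0.005, 0.175]
wrist_force: [-0.4, 1.1, -0.0]
gripper_width: 0.0852
```

```bash
cat > snap.py <<'E'
import sys,json; from h import *; from cell import ctrl
s=ctrl.sense(); n=sys.argv[1]; cv2.imwrite(f"pics/{n}.png",ctrl.camera("wrist"))
json.dump([list(s["tool_pos"]),list(s["eef_rot"])],open(f"pics/{n}.json","w")); print(s["t"],s["tool_pos"],s["eef_rot"],s["qvel"])
E
python3 snap.py w1
```

```text
1.35 [ 0.5083 -0.2733  0.2261] [-3.1355  0.0048  0.1746] [ 0.0255 -0.0066  0.0576  0.0151  0.0304  0.0069  0.0217]
```

View pics/w1.png

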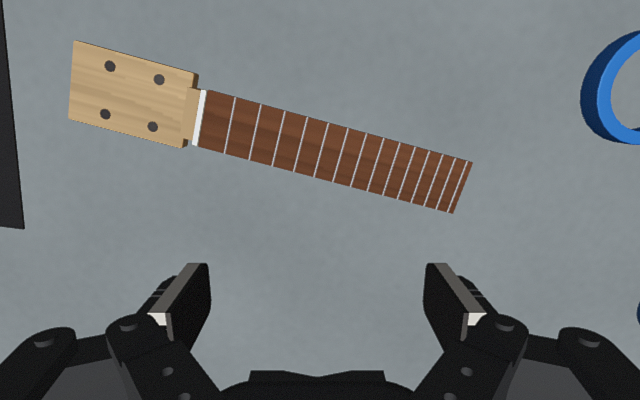

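The wrist view shows the whole board: heel end at about (472,162)/(453,213), and the edge against the white nut at about (207,91)/(200,147).

```bash
python3 - <<'E'
from cell import ctrl; from h import *; import json
pose=json.load(open("pics/w1.json")); im=cv2.imread("pics/w1.png"); hsv=cv2.cvtColor(im,cv2.COLOR_BGR2HSV)
roi=np.zeros(im.shape[:2],bool); roi[80:225,185:490]=1
m=roi&((hsv[...,0]<14)|(hsv[...,0]>172))&(hsv[...,1]>70)&(hsv[...,2]<150)
m=cv2.morphologyEx(m.astype(np.uint8),cv2.MORPH_CLOSE,np.ones((7,7)))
b=max(blobs(m,500),key=lambda x:x[0][4]); print(b[0]); print(rect(cast(ctrl,"wrist",b[2],.035,pose)))
c=cast(ctrl,"wrist",[[472,162],[453,213],[206,91],[199,148]],.035,pose); print(c)
h,n=c[:2].mean(0),c[2:].mean(0); v=(n-h)[:2]; print("mid",(h+n)/2,"len",np.linalg.norm(v),"ang",np.degrees(np.arctan2(v[1],v[0])),np.linalg.norm(c[0]-c[1]),np.linalg.norm(c[2]-c[3]))
# scene, same idea
im=cv2.imread("pics/scene0.png"); hsv=cv2.cvtColor(im,cv2.COLOR_BGR2HSV); roi=np.zeros(im.shape[:2],bool); roi[125:200,195:285]=1
m=roi&((hsv[...,0]<14)|(hsv[...,0]>172))&(hsv[...,1]>35)&(hsv[...,2]<150)
m=cv2.morphologyEx(m.astype(np.uint8),cv2.MORPH_CLOSE,np.ones((3,3)))
b=max(blobs(m,100),key=lambda x:x[0][4]); print(b[0]); print(rect(cast(ctrl,"scene",b[2],.035)))
E
```

```text
[  198    90   275   123 15041]
(array([ 0.5316, -0.2868]), array([249.7068,  51.6892]), 85.01265716552734)
[[ 0.5465 -0.4128  0.035 ]
 [ 0.4953 -0.4093  0.035 ]
 [ 0.5664 -0.1636  0.035 ]
 [ 0.515  -0.1616  0.035 ]]
mid [ 0.5308 -0.2868  0.035 ] len 0.2492373740695111 ang 85.44066934285235 0.05126309168676646 0.051365228723711354
[ 203  136   72   54 1293]
(array([ 0.5378, -0.286 ]), array([253.6804,  61.4886]), 84.99425506591797)
```

```bash
python3 plan.py 0.46 0.3256 0.2 8.6 38
```

```text
pos [ 0.5066 -0.2759  0.2259] yaw [-179.7203    0.3704    9.8576] t 1.4 n 16 dr [0.0, 0.0, 0.01]
{"xyz": [[0.09, -0.94, 0.04], [0.09, -0.94, 0.04], [0.09, -0.94, 0.04], [0.09, -0.94, 0.04], [0.08, -0.94, 0.04], [0.08, -0.94, 0.04], [0.08, -0.94, 0.04], [0.08, -0.94, 0.04], [0.08, -0.94, 0.04], [0.08, -0.94, 0.04], [0.08, -0.94, 0.04], [0.08, -0.94, 0.04]], "dr": [[0.0, 0.0, 0.01], [0.0, 0.0, 0.01], [0.0, 0.0, 0.01], [0.0, 0.0, 0.01], [0.0, 0.0, 0.01], [0.0, 0.0, 0.01], [0.0, 0.0, 0.01], [0.0, 0.0, 0.01], [0.0, 0.0, 0.01], [0.0, 0.0, 0.01], [0.0, 0.0, 0.01], [0.0, 0.0, 0.01]]}
{"xyz": [[0.07, -0.94, 0.04], [0.07, -0.94, 0.04], [0.07, -0.94, 0.04], [0.07, -0.94, 0.04]], "dr": [[0.0, 0.0, 0.01], [0.0, 0.0, 0.01], [0.0, 0.0, 0.01], [0.0, 0.0, 0.01]]}
```

```bash
python3 plan.py 0.50 0.26 0.24 15 46|sed 's/}/}\n/'
```

```text
pos [ 0.5066 -0.2759  0.2259] yaw [-179.7203    0.3704    9.8576] t 1.4 n 12 dr [0.0, 0.0, -0.05]
{"xyz": [[0.18, -1.1, -0.03], [0.19, -1.1, -0.03], [0.19, -1.1, -0.03], [0.2, -1.1, -0.03], [0.21, -1.1, -0.03], [0.22, -1.09, -0.03], [0.23, -1.09, -0.03], [0.23, -1.09, -0.03], [0.24, -1.09, -0.03], [0.25, -1.09, -0.03], [0.26, -1.09, -0.03], [0.27, -1.08, -0.03]], "dr": [[0.0, 0.0, -0.05], [0.0, 0.0, -0.05], [0.0, 0.0, -0.05], [0.0, 0.0, -0.05], [0.0, 0.0, -0.05], [0.0, 0.0, -0.05], [0.0, 0.0, -0.05], [0.0, 0.0, -0.05], [0.0, 0.0, -0.05], [0.0, 0.0, -0.05], [0.0, 0.0, -0.05], [0.0, 0.0, -0.05]]}
```

Request:
apply_moves --xyz '[[0.18,-1,-0.03],[0.18,-1,-0.03],[0.18,-1,-0.03],[0.18,-1,-0.03],[0.18,-1,-0.03],[0.2,-1,-0.03],[0.2,-1,-0.03],[0.2,-1,-0.03],[0.22,-1,-0.03],[0.22,-1,-0.03],[0.22,-1,-0.03],[0.22,-1,-0.03]]' --dr '[[0,0,-0.05],[0,0,-0.05],[0,0,-0.05],[0,0,-0.05],[0,0,-0.05],[0,0,-0.05],[0,0,-0.05],[0,0,-0.05],[0,0,-0.05],[0,0,-0.05],[0,0,-0.05],[0,0,-0.05]]'

```text
t: 2.6
tool_pos: [0.5031, 0.2059, 0.2381]
eef_rot: [3.136, 0.011, 0.223]
wrist_force: [1.3, -0.7, 0.3]
gripper_width: 0.0855
```

Request:
apply_moves --xyz '[[0.22,-1,0],[0.1,-0.4,0],[0,0,0],[0,0,0]]' --dr '[[0,0,0],[0,0,0],[0,0,0],[0,0,0]]'

```text
t: 3.0
tool_pos: [0.5032, 0.2663, 0.2369]
eef_rot: [3.136, 0.012, 0.226]
wrist_force: [0.1, -1.1, -0.4]
gripper_width: 0.0852
```

```bash
python3 snap.py w2
```

```text
3.0 [0.5032 0.2663 0.2369] [3.1365 0.0121 0.2257] [ 0.0061  0.0053  0.0021 -0.0014  0.0014 -0.0003  0.0028]
```

View pics/w2.png

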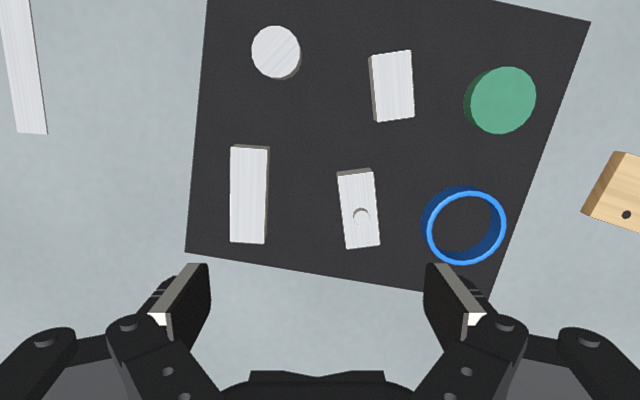

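The wrist view shows everything: round weight (276,51), short bar (392,86), long bar (249,195), knob bar (358,208), tin (505,98) and tape (466,227).

```bash
python3 - <<'E'
from cell import ctrl; from h import *; import json
pose=json.load(open("pics/w2.json")); im=cv2.imread("pics/w2.png"); hsv=cv2.cvtColor(im,cv2.COLOR_BGR2HSV)
roi=np.zeros(im.shape[:2],bool); roi[10:255,212:430]=1
m=roi&(hsv[...,1]<40)&(hsv[...,2]>185)
m=cv2.morphologyEx(m.astype(np.uint8),cv2.MORPH_CLOSE,np.ones((5,5)))
for st,ce,px in blobs(m,500):
    z=.047 if ce[1]<75 and ce[0]<320 else .027
    print(ce,*rect(cast(ctrl,"wrist",px,z,pose)))
E
python3 plan.py 0.4625 0.3256 0.12 8.6
```

```text
[275.2284  51.2546] [0.5997 0.3224] [40.3078 39.9477] 9.979304313659668
[392.9157  85.1812] [0.5966 0.2131] [59.2998 35.2984] 21.0669002532959
[247.2274 194.3154] [0.4615 0.3265] [99.116  35.3296] 8.695743560791016
[358.7074 209.6065] [0.4719 0.2127] [79.     35.4057] 20.759517669677734
pos [0.5033 0.2659 0.2369] yaw [179.7041   0.6876  12.8766] t 3.05 n 4 dr [0.01, 0.02, 0.13]
{"xyz": [[-0.16, -0.42, 0.73], [-0.17, -0.42, 0.73], [-0.18, -0.42, 0.73], [-0.19, -0.41, 0.73]], "dr": [[0.01, 0.02, 0.13], [0.01, 0.02, 0.13], [0.01, 0.02, 0.13], [0.01, 0.02, 0.13]]}
```

Request:
apply_moves --xyz '[[-0.16,-0.42,0.73],[-0.17,-0.42,0.73],[-0.18,-0.42,0.73],[-0.19,-0.42,0.73],[0,0,0]]' --dr '[[0.01,0.02,0.13],[0.01,0.02,0.13],[0.01,0.02,0.13],[0.01,0.02,0.13],[0,0,0]]'

```text
t: 3.55
tool_pos: [0.4682, 0.315, 0.1181]
eef_rot: [3.136, -0.006, 0.131]
wrist_force: [-0.5, -1.1, 0.3]
gripper_width: 0.0856
```

```bash
python3 plan.py 0.4617 0.3261 0.02 8.7 30
```

```text
pos [0.4682 0.315  0.1181] yaw [179.7056  -0.3208   7.4967] t 3.55 n 4 dr [0.01, -0.01, -0.04]
{"xyz": [[-0.03, -0.08, 0.61], [-0.03, -0.08, 0.61], [-0.03, -0.08, 0.61], [-0.03, -0.08, 0.61]], "dr": [[0.01, -0.01, -0.04], [0.01, -0.01, -0.04], [0.01, -0.01, -0.04], [0.01, -0.01, -0.04]]}
```

Request:
apply_moves --xyz '[[-0.08,-0.14,0.6],[-0.05,-0.1,0.6],[-0.03,-0.05,0.6],[0,0,0.5],[0,0,0],[0,0,0]]' --dr '[[0.02,-0.02,-0.08],[0.02,-0.02,-0.06],[0,0,0],[0,0,0],[0,0,0],[0,0,0]]'

```text
t: 4.15
tool_pos: [0.4728, 0.3148, 0.0309]
eef_rot: [3.138, -0.011, 0.138]
wrist_force: [0.2, 0.6, 0.0]
gripper_width: 0.0854
```

```bash
python3 plan.py 0.4617 0.3261 0.006 8.7 10
```

```text
pos [0.4728 0.3148 0.0309] yaw [179.784   -0.6483   7.8785] t 4.15 n 3 dr [0.01, -0.03, -0.03]
{"xyz": [[-0.08, -0.11, 0.21], [-0.08, -0.11, 0.21], [-0.08, -0.11, 0.21]], "dr": [[0.01, -0.03, -0.03], [0.01, -0.03, -0.03], [0.01, -0.03, -0.03]]}
```

Request:
apply_moves --xyz '[[-0.24,-0.32,0],[0,0,0],[0,0,0]]' --dr '[[0.02,-0.08,-0.1],[0,0,0],[0,0,0]]'

```text
t: 4.45
tool_pos: [0.4638, 0.3268, 0.0349]
eef_rot: [-3.141, -0.005, 0.15]
wrist_force: [-0.5, -0.7, 0.4]
gripper_width: 0.0853
```

```bash
python3 plan.py 0.4617 0.3261 0.006 8.7 10
```

```text
pos [0.4638 0.3268 0.0349] yaw [-179.9414   -0.2814    8.6061] t 4.45 n 3 dr [0.0, -0.01, 0.0]
{"xyz": [[-0.02, 0.0, 0.24], [-0.02, 0.0, 0.24], [-0.02, 0.0, 0.24]], "dr": [[0.0, -0.01, 0.0], [0.0, -0.01, 0.0], [0.0, -0.01, 0.0]]}
```

Request:
apply_moves --xyz '[[-0.03,0,0.35],[-0.03,0,0.3],[0,0,0],[0,0,0]]' --dr '[[0,-0.02,0],[0,-0.02,0],[0,0,0],[0,0,0]]'

```text
t: 4.85
tool_pos: [0.4615, 0.3268, 0.0072]
eef_rot: [-3.14, 0.0, 0.151]
wrist_force: [0.3, 0.6, 0.8]
gripper_width: 0.0853
```

```bash
python3 plan.py 0.4617 0.3261 0.006 8.7 10
```

```text
pos [0.4615 0.3268 0.0072] yaw [-179.928     0.0122    8.6543] t 4.85 n 1 dr [-0.01, 0.0, -0.01]
{"xyz": [[0.0, 0.02, 0.03]], "dr": [[-0.01, 0.0, -0.01]]}
```

Aligned to within 1 mm. Closing the gripper.

Request:
apply_moves --xyz '[[0,0,0],[0,0,0],[0,0,0],[0,0,0],[0,0,0],[0,0,0],[0,0,0],[0,0,0]]' --dr '[[0,0,0],[0,0,0],[0,0,0],[0,0,0],[0,0,0],[0,0,0],[0,0,0],[0,0,0]]' --claw 1 --grip_force 70

```text
t: 5.65
tool_pos: [0.4615, 0.3273, 0.0074]
eef_rot: [-3.14, -0.0, 0.151]
wrist_force: [-0.3, 0.4, -0.7]
gripper_width: 0.0345
```

Request:
apply_moves --xyz '[[0,0,-0.5],[0,0,-1],[0,0,-1],[0,0,-0.7],[0,0,0],[0,0,0]]' --dr '[[0,0,0],[0,0,0],[0,0,0],[0,0,0],[0,0,0],[0,0,0]]'

```text
t: 6.25
tool_pos: [0.4564, 0.3214, 0.1315]
eef_rot: [3.134, 0.016, 0.151]
wrist_force: [-0.8, 0.7, -7.5]
gripper_width: 0.0343
```

```bash
python3 plan.py 0.5372 -0.2191 0.15 85.1 36
```

```text
pos [0.4564 0.3214 0.1315] yaw [179.5684   0.9263   8.6317] t 6.25 n 16 dr [0.0, 0.01, -0.6]
{"xyz": [[0.0, 0.85, -0.02], [-0.07, 0.85, -0.02], [-0.14, 0.84, -0.02], [-0.21, 0.83, -0.02], [-0.28, 0.81, -0.02], [-0.35, 0.78, -0.02], [-0.41, 0.75, -0.02], [-0.47, 0.71, -0.02], [-0.53, 0.67, -0.02], [-0.58, 0.62, -0.02], [-0.63, 0.57, -0.02], [-0.68, 0.52, -0.02]], "dr": [[0.0, 0.01, -0.6], [0.0, 0.01, -0.6], [0.0, 0.01, -0.6], [0.0, 0.01, -0.6], [0.0, 0.01, -0.6], [0.0, 0.01, -0.6], [0.0, 0.01, -0.6], [0.0, 0.01, -0.6], [0.0, 0.01, -0.6], [0.0, 0.01, -0.6], [0.0, 0.01, -0.6], [0.0, 0.01, -0.6]]}
{"xyz": [[-0.72, 0.46, -0.03], [-0.76, 0.4, -0.03], [-0.79, 0.33, -0.03], [-0.81, 0.27, -0.03]], "dr": [[0.0, 0.01, -0.6], [0.0, 0.01, -0.6], [0.0, 0.01, -0.6], [0.0, 0.01, -0.6]]}
```

Request:
apply_moves --xyz '[[0,0.85,-0.02],[-0.07,0.85,-0.02],[-0.14,0.84,-0.02],[-0.21,0.83,-0.02],[-0.28,0.81,-0.02],[-0.35,0.78,-0.02],[-0.41,0.75,-0.02],[-0.47,0.71,-0.02],[-0.53,0.67,-0.02],[-0.58,0.62,-0.02],[-0.63,0.57,-0.02],[-0.68,0.52,-0.02]]' --dr '[[0,0.01,-0.6],[0,0.01,-0.6],[0,0.01,-0.6],[0,0.01,-0.6],[0,0.01,-0.6],[0,0.01,-0.6],[0,0.01,-0.6],[0,0.01,-0.6],[0,0.01,-0.6],[0,0.01,-0.6],[0,0.01,-0.6],[0,0.01,-0.6]]'

```text
t: 7.45
tool_pos: [0.5101, -0.094, 0.1132]
eef_rot: [-3.095, 0.017, 1.212]
wrist_force: [2.0, -0.7, -7.1]
gripper_width: 0.0346
```

```bash
python3 plan.py 0.5372 -0.2191 0.15 85.1 36
```

```text
pos [ 0.5101 -0.094   0.1132] yaw [-177.3205    0.958    69.4258] t 7.45 n 4 dr [-0.09, 0.02, -0.49]
{"xyz": [[-0.68, 0.42, -0.24], [-0.7, 0.38, -0.24], [-0.73, 0.33, -0.23], [-0.75, 0.28, -0.23]], "dr": [[-0.09, 0.02, -0.49], [-0.09, 0.02, -0.49], [-0.09, 0.02, -0.49], [-0.09, 0.02, -0.49]]}
```

Request:
apply_moves --xyz '[[-0.68,0.42,-0.24],[-0.7,0.38,-0.24],[-0.73,0.33,-0.23],[-0.75,0.28,-0.23],[0,0,0],[0,0,0]]' --dr '[[-0.09,0.02,-0.49],[-0.09,0.02,-0.49],[-0.09,0.02,-0.49],[-0.09,0.02,-0.49],[0,0,0],[0,0,0]]'

```text
t: 8.05
tool_pos: [0.5274, -0.2304, 0.1328]
eef_rot: [-3.119, -0.009, 1.487]
wrist_force: [0.2, 2.0, -7.9]
gripper_width: 0.0344
```

```bash
python3 plan.py 0.5372 -0.2191 0.09 85.1 36; python3 snap.py w3
```

```text
pos [ 0.5274 -0.2304  0.1328] yaw [-178.7313   -0.4921   85.2018] t 8.05 n 2 dr [-0.08, -0.03, 0.01]
{"xyz": [[0.15, 0.12, 0.53], [0.15, 0.12, 0.53]], "dr": [[-0.08, -0.03, 0.01], [-0.08, -0.03, 0.01]]}
8.05 [ 0.5274 -0.2304  0.1328] [-3.1194 -0.0086  1.4871] [ 0.0272  0.0296  0.0441 -0.0132  0.0283 -0.0118  0.0167]
```

View pics/w3.png

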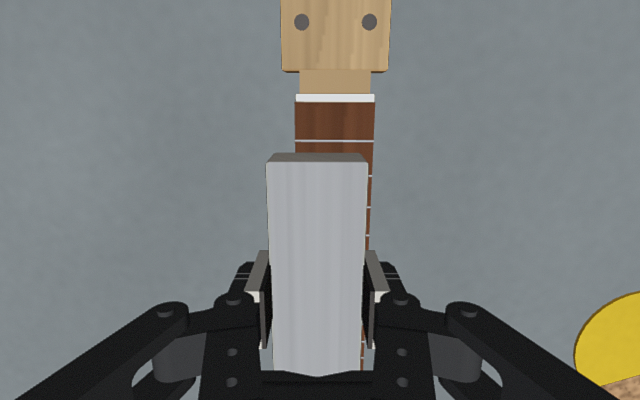

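The picture shows the bar held in line, with the nut/board edge at row ~102, cols 295–374, so I can check the board's nut end from it.

```bash
python3 - <<'E'
from cell import ctrl; from h import *; import json
pose=json.load(open("pics/w3.json"))
c=cast(ctrl,"wrist",[[295,103],[374.5,103],[295,145],[373,145]],.035,pose); print(c, c[:2].mean(0))
u=np.array([np.cos(np.radians(85.1)),np.sin(np.radians(85.1))]); o=np.array([.5314,-.2868]); print("pred nut mid",o+.125*u)
for p in c: d=p[:2]-o; print("board frame x,y",d@[u[1],-u[0]],d@u)
E
```

```text
[[ 0.517  -0.1613  0.035 ]
 [ 0.5678 -0.1655  0.035 ]
 [ 0.5143 -0.188   0.035 ]
 [ 0.5657 -0.1921  0.035 ]] [ 0.5424 -0.1634  0.035 ]
pred nut mid [ 0.5421 -0.1623]
board frame x,y -0.025095938856127716 0.12385235752054195
board frame x,y 0.025914171430852687 0.1239675166245838
board frame x,y -0.025470227225276983 0.09699693337101759
board frame x,y 0.026138980958882965 0.09724161418493978
```

Request:
apply_moves --xyz '[[0.3,0.24,0],[0,0,0],[0,0,0]]' --dr '[[-0.16,-0.06,0.01],[0,0,0],[0,0,0]]'

```text
t: 8.4
tool_pos: [0.535, -0.2176, 0.1282]
eef_rot: [-3.134, -0.001, 1.487]
wrist_force: [0.0, -0.7, -6.8]
gripper_width: 0.0345
```

```bash
python3 plan.py 0.5372 -0.2191 0.06 85.1 36
```

```text
pos [ 0.535  -0.2176  0.1282] yaw [-179.5591   -0.0722   85.2208] t 8.4 n 2 dr [-0.03, 0.0, 0.01]
{"xyz": [[-0.02, 0.04, 0.85], [-0.02, 0.03, 0.85]], "dr": [[-0.03, 0.0, 0.01], [-0.03, 0.0, 0.01]]}
```

Request:
apply_moves --xyz '[[-0.02,0.03,0.4],[-0.02,0.03,0.4],[0,0,0.4],[0,0,0.3],[0,0,0],[0,0,0]]' --dr '[[-0.03,0,0.01],[-0.03,0,0.01],[0,0,0],[0,0,0],[0,0,0],[0,0,0]]'

```text
t: 9.0
tool_pos: [0.5357, -0.2185, 0.0643]
eef_rot: [-3.138, -0.001, 1.487]
wrist_force: [0.8, 0.1, -5.3]
gripper_width: 0.0349
```

```bash
python3 plan.py 0.5372 -0.2191 0.042 85.1 36
```

```text
pos [ 0.5357 -0.2185  0.0643] yaw [-179.7943   -0.0652   85.2186] t 9.0 n 1 dr [-0.03, -0.01, 0.01]
{"xyz": [[-0.01, 0.04, 0.56]], "dr": [[-0.03, -0.01, 0.01]]}
```

Request:
apply_moves --xyz '[[-0.02,0.04,0.25],[0,0,0.2],[0,0,0.1],[0,0,0],[0,0,0]]' --dr '[[-0.03,0,0.01],[0,0,0],[0,0,0],[0,0,0],[0,0,0]]'

```text
t: 9.5
tool_pos: [0.5385, -0.22, 0.0418]
eef_rot: [3.138, -0.0, 1.486]
wrist_force: [0.2, -0.3, -5.7]
gripper_width: 0.0344
```

```bash
python3 plan.py 0.5372 -0.2191 0.0398 85.1 36
```

```text
pos [ 0.5385 -0.22    0.0418] yaw [179.8063  -0.0134  85.1196] t 9.5 n 1 dr [0.02, 0.0, 0.0]
{"xyz": [[0.02, -0.03, 0.05]], "dr": [[0.02, 0.0, 0.0]]}
```

Request:
apply_moves --xyz '[[0.02,-0.03,0.05],[0,0,0.02],[0,0,0]]' --dr '[[0.02,0,0],[0,0,0],[0,0,0]]'

```text
t: 9.8
tool_pos: [0.5375, -0.219, 0.0396]
eef_rot: [3.141, 0.0, 1.486]
wrist_force: [-0.6, 0.0, -6.7]
gripper_width: 0.0347
```

Request:
apply_moves --xyz '[[0,0,0],[0,0,0],[0,0,0],[0,0,0],[0,0,0],[0,0,0]]' --dr '[[0,0,0],[0,0,0],[0,0,0],[0,0,0],[0,0,0],[0,0,0]]' --claw -1

```text
t: 10.4
tool_pos: [0.5421, -0.2201, 0.0438]
eef_rot: [3.131, 0.003, 1.486]
wrist_force: [0.5, -0.4, -0.2]
gripper_width: 0.0854
```

Request:
apply_moves --xyz '[[0,0,-0.5],[0,0,-1],[0,0,-1],[0,0,-1],[0,0,0],[0,0,0]]' --dr '[[0,0,0],[0,0,0],[0,0,0],[0,0,0],[0,0,0],[0,0,0]]'

```text
t: 11.0
tool_pos: [0.5399, -0.2192, 0.1878]
eef_rot: [3.134, 0.002, 1.486]
wrist_force: [-0.4, -0.1, -0.8]
gripper_width: 0.0859
```

```bash
python3 snap.py w4;  python3 plan.py 0.565 0.20 0.2 21 38
```

```text
11.0 [ 0.5399 -0.2192  0.1878] [3.1339 0.0019 1.4863] [-0.0007 -0.0403 -0.0093 -0.0336 -0.0117  0.0039  0.0093]
pos [ 0.5405 -0.2191  0.188 ] yaw [179.5062   0.1073  85.1776] t 11.05 n 12 dr [0.01, 0.0, 0.67]
{"xyz": [[0.87, -0.02, -0.03], [0.87, -0.1, -0.03], [0.85, -0.18, -0.03], [0.83, -0.26, -0.03], [0.81, -0.34, -0.03], [0.77, -0.41, -0.03], [0.73, -0.48, -0.03], [0.68, -0.55, -0.03], [0.63, -0.61, -0.03], [0.57, -0.67, -0.03], [0.5, -0.72, -0.03], [0.43, -0.76, -0.03]], "dr": [[0.01, 0.0, 0.67], [0.01, 0.0, 0.67], [0.01, 0.0, 0.67], [0.01, 0.0, 0.67], [0.01, 0.0, 0.67], [0.01, 0.0, 0.67], [0.01, 0.0, 0.67], [0.01, 0.0, 0.67], [0.01, 0.0, 0.67], [0.01, 0.0, 0.67], [0.01, 0.0, 0.67], [0.01, 0.0, 0.67]]}
```

View pics/w4.png

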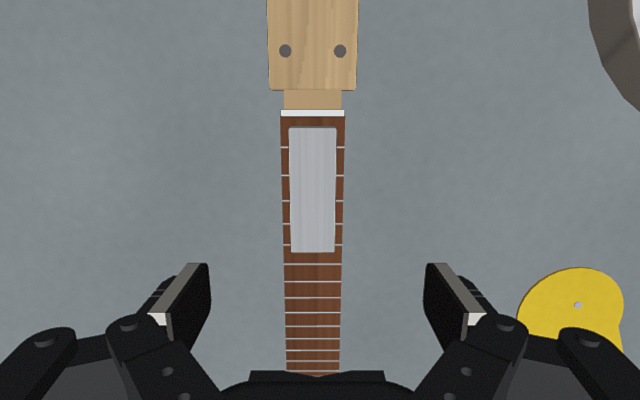

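The long bar lies on the board, with its top face at rows 127–252, cols 289–337, just below the nut at row 113.

```bash
cat > meas.py <<'E'
import sys,json; from h import *; from cell import ctrl
# meas.py snap z u0 v0 u1 v1 : bright blob in roi, in board frame
n=sys.argv[1]; z,u0,v0,u1,v1=[float(a) for a in sys.argv[2:7]]; vmin=int(sys.argv[7]) if len(sys.argv)>7 else 130
pose=json.load(open(f"pics/{n}.json")); hsv=cv2.cvtColor(cv2.imread(f"pics/{n}.png"),cv2.COLOR_BGR2HSV)
roi=np.zeros(hsv.shape[:2],bool); roi[int(v0):int(v1),int(u0):int(u1)]=1
m=cv2.morphologyEx((roi&(hsv[...,1]<40)&(hsv[...,2]>vmin)).astype(np.uint8),cv2.MORPH_OPEN,np.ones((7,7)))
u=np.array([np.cos(np.radians(85.1)),np.sin(np.radians(85.1))]); o=np.array([.5314,-.2868])
for st,ce,px in blobs(m,300):
    c,s,a=rect(cast(ctrl,"wrist",px,z,pose)); d=c-o
    print(st,c,s,a,"board x,y",d@[u[1],-u[0]],d@u)
E
python3 meas.py w4 .059 285 120 342 260
```

```text
[ 289  128   47  125 5685] [ 0.5373 -0.2195] [99.1344 35.4708] 85.04886627197266 board x,y 0.00012807862462068574 0.06750882144512864
```

Request:
apply_moves --xyz '[[0.87,-0.02,-0.03],[0.87,-0.1,-0.03],[0.85,-0.18,-0.03],[0.83,-0.26,-0.03],[0.81,-0.34,-0.03],[0.77,-0.41,-0.03],[0.73,-0.48,-0.03],[0.68,-0.55,-0.03],[0.63,-0.61,-0.03],[0.57,-0.67,-0.03],[0.5,-0.72,-0.03],[0.43,-0.76,-0.03]]' --dr '[[0.01,0,0.67],[0.01,0,0.67],[0.01,0,0.67],[0.01,0,0.67],[0.01,0,0.67],[0.01,0,0.67],[0.01,0,0.67],[0.01,0,0.67],[0.01,0,0.67],[0.01,0,0.67],[0.01,0,0.67],[0.01,0,0.67]]'

```text
t: 12.25
tool_pos: [0.5694, 0.2054, 0.184]
eef_rot: [-3.127, 0.03, 0.305]
wrist_force: [-0.0, -0.7, 0.3]
gripper_width: 0.0851
```

```bash
python3 plan.py 0.597 0.2127 0.1 21 38
```

```text
pos [0.5694 0.2054 0.184 ] yaw [-179.1587    1.722    17.4627] t 12.25 n 3 dr [-0.04, 0.07, -0.15]
{"xyz": [[0.26, 0.02, 0.69], [0.25, 0.02, 0.69], [0.24, 0.02, 0.7]], "dr": [[-0.04, 0.07, -0.15], [-0.04, 0.07, -0.15], [-0.04, 0.07, -0.15]]}
```

Long bar: x 0.1 mm, y 67.5 mm, which is on target. Now the short bar.

Request:
apply_moves --xyz '[[0.26,0.02,0.69],[0.25,0.02,0.69],[0.24,0.02,0.69],[0,0,0],[0,0,0]]' --dr '[[-0.04,0.07,-0.15],[-0.04,0.07,-0.15],[-0.04,0.07,-0.15],[0,0,0],[0,0,0]]'

```text
t: 12.75
tool_pos: [0.5927, 0.2225, 0.092]
eef_rot: [-3.139, 0.007, 0.38]
wrist_force: [-0.2, 0.3, 0.6]
gripper_width: 0.0855
```

```bash
python3 plan.py 0.597 0.2127 0.04 21 20
```

```text
pos [0.5927 0.2225 0.092 ] yaw [-179.8635    0.3923   21.7683] t 12.75 n 3 dr [-0.01, 0.02, 0.03]
{"xyz": [[0.01, 0.09, 0.43], [0.01, 0.09, 0.43], [0.0, 0.09, 0.43]], "dr": [[-0.01, 0.02, 0.03], [-0.01, 0.02, 0.03], [-0.01, 0.02, 0.03]]}
```

Request:
apply_moves --xyz '[[0.01,0.14,0.43],[0,0.12,0.43],[0,0,0.4],[0,0,0],[0,0,0]]' --dr '[[-0.01,0.02,0.03],[-0.01,0.02,0.03],[0,0.02,0.03],[0,0,0],[0,0,0]]'

```text
t: 13.25
tool_pos: [0.5985, 0.2122, 0.0459]
eef_rot: [3.141, -0.006, 0.363]
wrist_force: [-0.8, 0.3, -0.6]
gripper_width: 0.0857
```

```bash
python3 plan.py 0.597 0.2127 0.007 21 20
```

```text
pos [0.5985 0.2122 0.0459] yaw [179.9523  -0.3693  20.8128] t 13.25 n 2 dr [0.0, -0.02, -0.01]
{"xyz": [[-0.02, -0.01, 0.49], [-0.02, -0.01, 0.49]], "dr": [[0.0, -0.02, -0.01], [0.0, -0.02, -0.01]]}
```

Request:
apply_moves --xyz '[[-0.02,-0.01,0.4],[-0.02,-0.01,0.35],[0,0,0.15],[0,0,0],[0,0,0]]' --dr '[[0,-0.02,0],[0,-0.02,0],[0,0,0],[0,0,0],[0,0,0]]'

```text
t: 13.75
tool_pos: [0.5982, 0.213, 0.0097]
eef_rot: [3.141, -0.004, 0.363]
wrist_force: [0.3, 0.4, 0.8]
gripper_width: 0.085
```

```bash
python3 plan.py 0.597 0.2127 0.007 21 20
```

```text
pos [0.5982 0.213  0.0097] yaw [179.952   -0.2258  20.7925] t 13.75 n 1 dr [0.01, -0.03, -0.03]
{"xyz": [[-0.03, 0.0, 0.07]], "dr": [[0.01, -0.03, -0.03]]}
```

Request:
apply_moves --xyz '[[-0.03,0,0.07],[0,0,0],[0,0,0]]' --dr '[[0,-0.03,-0.03],[0,0,0],[0,0,0]]'

```text
t: 14.05
tool_pos: [0.5973, 0.2129, 0.0072]
eef_rot: [3.141, -0.0, 0.368]
wrist_force: [0.2, 0.5, 0.4]
gripper_width: 0.0854
```

Request:
apply_moves --xyz '[[0,0,0],[0,0,0],[0,0,0],[0,0,0],[0,0,0],[0,0,0],[0,0,0],[0,0,0]]' --dr '[[0,0,0],[0,0,0],[0,0,0],[0,0,0],[0,0,0],[0,0,0],[0,0,0],[0,0,0]]' --claw 1

```text
t: 14.85
tool_pos: [0.598, 0.2133, 0.0083]
eef_rot: [3.141, -0.002, 0.368]
wrist_force: [1.1, 0.2, -0.1]
gripper_width: 0.0347
```

Request:
apply_moves --xyz '[[0,0,-0.5],[0,0,-1],[0,0,-1],[0,0,-1],[0,0,0],[0,0,0]]' --dr '[[0,0,0],[0,0,0],[0,0,0],[0,0,0],[0,0,0],[0,0,0]]'

```text
t: 15.45
tool_pos: [0.5925, 0.2104, 0.1457]
eef_rot: [3.141, 0.014, 0.368]
wrist_force: [0.1, -1.0, -5.1]
gripper_width: 0.0347
```

```bash
python3 - <<'E'
import numpy as np
u=np.array([np.cos(np.radians(85.1)),np.sin(np.radians(85.1))]); o=np.array([.5314,-.2868])
for y in (-.0175,.015,-.086): print(y,o+y*u)
E
python3 plan.py 0.53 -0.304 0.16 85.1 38
```

```text
-0.0175 [ 0.5299052  -0.30423604]
0.015 [ 0.53268125 -0.27185482]
-0.086 [ 0.52405414 -0.3724857 ]
pos [0.5925 0.2104 0.1457] yaw [179.9391   0.8022  21.071 ] t 15.45 n 14 dr [0.0, 0.01, -0.57]
{"xyz": [[-0.43, 0.82, -0.02], [-0.5, 0.78, -0.02], [-0.56, 0.74, -0.02], [-0.62, 0.69, -0.02], [-0.67, 0.64, -0.02], [-0.72, 0.58, -0.02], [-0.76, 0.52, -0.02], [-0.8, 0.46, -0.02], [-0.84, 0.4, -0.02], [-0.86, 0.33, -0.02], [-0.89, 0.26, -0.02], [-0.91, 0.19, -0.02]], "dr": [[0.0, 0.01, -0.57], [0.0, 0.01, -0.57], [0.0, 0.01, -0.57], [0.0, 0.01, -0.57], [0.0, 0.01, -0.57], [0.0, 0.01, -0.57], [0.0, 0.01, -0.57], [0.0, 0.01, -0.57], [0.0, 0.01, -0.57], [0.0, 0.01, -0.57], [0.0, 0.01, -0.57], [0.0, 0.01, -0.57]]}
{"xyz": [[-0.92, 0.11, -0.02], [-0.92, 0.04, -0.02]], "dr": [[0.0, 0.01, -0.57], [0.0, 0.01, -0.57]]}
```

Request:
apply_moves --xyz '[[-0.43,0.82,-0.1],[-0.5,0.78,-0.1],[-0.56,0.74,-0.1],[-0.62,0.69,-0.1],[-0.67,0.64,-0.1],[-0.72,0.58,-0.1],[-0.76,0.52,-0.1],[-0.8,0.46,-0.1],[-0.84,0.4,-0.1],[-0.86,0.33,-0.1],[-0.89,0.26,-0.1],[-0.91,0.19,-0.1]]' --dr '[[0,0.01,-0.57],[0,0.01,-0.57],[0,0.01,-0.57],[0,0.01,-0.57],[0,0.01,-0.57],[0,0.01,-0.57],[0,0.01,-0.57],[0,0.01,-0.57],[0,0.01,-0.57],[0,0.01,-0.57],[0,0.01,-0.57],[0,0.01,-0.57]]'

```text
t: 16.65
tool_pos: [0.5312, -0.2404, 0.1691]
eef_rot: [-3.095, -0.008, 1.377]
wrist_force: [0.5, -0.1, -4.6]
gripper_width: 0.0345
```

```bash
python3 plan.py 0.530 -0.3042 0.13 85.1 38
```

```text
pos [ 0.5312 -0.2404  0.1691] yaw [-177.334    -0.4673   78.8747] t 16.65 n 2 dr [-0.16, -0.04, -0.39]
{"xyz": [[-0.79, 0.16, 0.48], [-0.79, 0.11, 0.48]], "dr": [[-0.16, -0.04, -0.39], [-0.16, -0.04, -0.39]]}
```

Request:
apply_moves --xyz '[[-0.79,0.16,0.35],[-0.79,0.11,0.4],[0,0,0],[0,0,0],[0,0,0]]' --dr '[[-0.16,-0.04,-0.39],[-0.16,-0.04,-0.39],[0,0,0],[0,0,0],[0,0,0]]'

```text
t: 17.15
tool_pos: [0.5216, -0.3136, 0.1265]
eef_rot: [-3.126, -0.004, 1.479]
wrist_force: [-0.3, -0.0, -4.6]
gripper_width: 0.0344
```

```bash
python3 plan.py 0.530 -0.3042 0.07 85.1 18
```

```text
pos [ 0.5216 -0.3136  0.1265] yaw [-179.1333   -0.2163   84.7372] t 17.15 n 4 dr [-0.03, -0.01, -0.01]
{"xyz": [[0.06, 0.05, 0.35], [0.06, 0.05, 0.35], [0.06, 0.05, 0.35], [0.06, 0.05, 0.35]], "dr": [[-0.03, -0.01, -0.01], [-0.03, -0.01, -0.01], [-0.03, -0.01, -0.01], [-0.03, -0.01, -0.01]]}
```

Request:
apply_moves --xyz '[[0.25,0.2,0],[0,0,0],[0,0,0.35],[0,0,0.35],[0,0,0.35],[0,0,0],[0,0,0]]' --dr '[[-0.1,-0.03,-0.04],[0,0,0],[0,0,0],[0,0,0],[0,0,0],[0,0,0],[0,0,0]]'

```text
t: 17.85
tool_pos: [0.5324, -0.298, 0.0799]
eef_rot: [-3.14, -0.001, 1.492]
wrist_force: [-0.5, -0.2, -4.5]
gripper_width: 0.0347
```

```bash
python3 plan.py 0.530 -0.3042 0.045 85.1 18
```

```text
pos [ 0.5324 -0.298   0.0799] yaw [-179.9301   -0.0838   85.5052] t 17.85 n 2 dr [0.0, -0.01, 0.03]
{"xyz": [[-0.08, -0.02, 0.44], [-0.08, -0.02, 0.44]], "dr": [[0.0, -0.01, 0.03], [0.0, -0.01, 0.03]]}
```

Request:
apply_moves --xyz '[[-0.18,-0.05,0],[0,0,0],[0,0,0.3],[0,0,0],[0,0,0]]' --dr '[[0,0,0.04],[0,0,0],[0,0,0],[0,0,0],[0,0,0]]'

```text
t: 18.35
tool_pos: [0.5299, -0.3072, 0.0678]
eef_rot: [3.141, -0.0, 1.484]
wrist_force: [-0.1, 0.2, -4.4]
gripper_width: 0.0343
```

```bash
python3 plan.py 0.530 -0.3042 0.045 85.1 18
```

```text
pos [ 0.5299 -0.3072  0.0678] yaw [179.9727  -0.0117  85.0493] t 18.35 n 2 dr [0.0, 0.0, 0.0]
{"xyz": [[0.04, 0.0, 0.29], [0.04, 0.0, 0.29]], "dr": [[0.0, 0.0, 0.0], [0.0, 0.0, 0.0]]}
```

Request:
apply_moves --xyz '[[0.06,0,0.25],[0,0,0.2],[0,0,0.1],[0,0,0],[0,0,0]]' --dr '[[0,0,0],[0,0,0],[0,0,0],[0,0,0],[0,0,0]]'

```text
t: 18.85
tool_pos: [0.5301, -0.304, 0.0434]
eef_rot: [-3.141, -0.001, 1.485]
wrist_force: [-0.1, 0.1, -5.4]
gripper_width: 0.0349
```

```bash
python3 plan.py 0.530 -0.3042 0.0405 85.1 18
```

```text
pos [ 0.5301 -0.304   0.0434] yaw [-179.99     -0.0465   85.0901] t 18.85 n 1 dr [0.0, -0.01, 0.0]
{"xyz": [[-0.01, 0.0, 0.07]], "dr": [[0.0, -0.01, 0.0]]}
```

Request:
apply_moves --xyz '[[0,0,0.07],[0,0,0],[0,0,0]]' --dr '[[0,0,0],[0,0,0],[0,0,0]]'

```text
t: 19.15
tool_pos: [0.5305, -0.3041, 0.0408]
eef_rot: [3.141, -0.0, 1.485]
wrist_force: [0.2, 0.5, -3.3]
gripper_width: 0.0347
```

Request:
apply_moves --xyz '[[0,0,0],[0,0,0],[0,0,0],[0,0,0],[0,0,0],[0,0,0]]' --dr '[[0,0,0],[0,0,0],[0,0,0],[0,0,0],[0,0,0],[0,0,0]]' --claw -1

```text
t: 19.75
tool_pos: [0.5334, -0.3053, 0.0442]
eef_rot: [3.135, 0.002, 1.485]
wrist_force: [-0.3, -0.1, -0.3]
gripper_width: 0.0852
```

Request:
apply_moves --xyz '[[0,0,-0.5],[0,0,-1],[0,0,-1],[0,0,-1],[0,0,0],[0,0,0]]' --dr '[[0,0,0],[0,0,0],[0,0,0],[0,0,0],[0,0,0],[0,0,0]]'

```text
t: 20.35
tool_pos: [0.5317, -0.3044, 0.1881]
eef_rot: [3.137, 0.001, 1.486]
wrist_force: [-0.3, 0.5, -1.0]
gripper_width: 0.0855
```

```bash
python3 snap.py w5;  python3 plan.py 0.46 0.205 0.19 21 38
```

```text
20.35 [ 0.5317 -0.3044  0.1881] [3.1374 0.001  1.4856] [ 0.0009 -0.0372 -0.0123 -0.0345 -0.0112  0.0037  0.0096]
pos [ 0.5323 -0.3043  0.1884] yaw [179.7083   0.0653  85.137 ] t 20.4 n 14 dr [0.0, 0.0, 0.57]
{"xyz": [[0.9, -0.21, 0.0], [0.88, -0.28, -0.01], [0.85, -0.35, -0.01], [0.82, -0.41, 0.0], [0.79, -0.48, 0.0], [0.74, -0.54, 0.0], [0.7, -0.6, 0.0], [0.65, -0.65, 0.0], [0.6, -0.7, 0.0], [0.54, -0.74, 0.0], [0.48, -0.79, 0.0], [0.41, -0.82, 0.0]], "dr": [[0.0, 0.0, 0.57], [0.0, 0.0, 0.57], [0.0, 0.0, 0.57], [0.0, 0.0, 0.57], [0.0, 0.0, 0.57], [0.0, 0.0, 0.57], [0.0, 0.0, 0.57], [0.0, 0.0, 0.57], [0.0, 0.0, 0.57], [0.0, 0.0, 0.57], [0.0, 0.0, 0.57], [0.0, 0.0, 0.57]]}
{"xyz": [[0.35, -0.85, 0.0], [0.28, -0.88, 0.0]], "dr": [[0.0, 0.0, 0.57], [0.0, 0.0, 0.57]]}
```

View pics/w5.png

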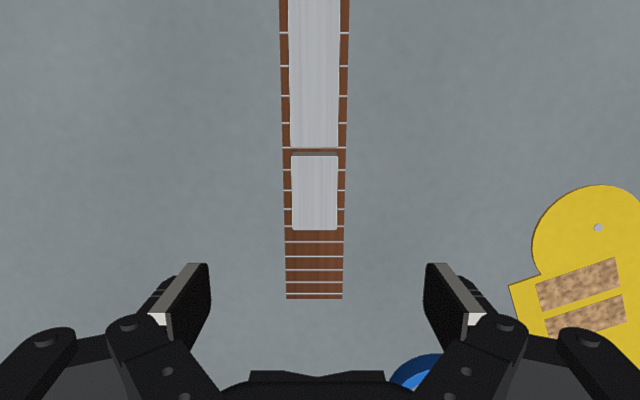

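The short bar lies at rows 155–230, cols 291–338, with a small gap (row ~150) to the long bar above it.

```bash
python3 meas.py w5 .059 286 0 343 240
```

```text
[ 288    0   52  148 7401] [ 0.5372 -0.2202] [98.5861 35.4557] 85.05075073242188 board x,y 0.00012493316899107794 0.06686096715895162
[ 291  156   47   74 3387] [ 0.5301 -0.3052] [58.5581 35.4828] 85.0965347290039 board x,y 0.00028446400388096885 -0.018457851100880586
```

Request:
apply_moves --xyz '[[0.9,-0.21,0],[0.88,-0.28,0],[0.85,-0.35,0],[0.82,-0.41,0],[0.79,-0.48,0],[0.74,-0.54,0],[0.7,-0.6,0],[0.65,-0.65,0],[0.6,-0.7,0],[0.54,-0.74,0],[0.48,-0.79,0],[0.41,-0.82,0]]' --dr '[[0,0,0.57],[0,0,0.57],[0,0,0.57],[0,0,0.57],[0,0,0.57],[0,0,0.57],[0,0,0.57],[0,0,0.57],[0,0,0.57],[0,0,0.57],[0,0,0.57],[0,0,0.57]]'

```text
t: 21.6
tool_pos: [0.4682, 0.143, 0.1736]
eef_rot: [-3.131, 0.015, 0.478]
wrist_force: [0.4, -0.6, 0.2]
gripper_width: 0.0857
```

```bash
python3 plan.py 0.472 0.212 0.1 20.9 38
```

```text
pos [0.4682 0.143  0.1736] yaw [-179.4187    0.8587   27.4006] t 21.6 n 3 dr [-0.02, 0.04, 0.27]
{"xyz": [[0.3, -0.49, 0.61], [0.28, -0.5, 0.61], [0.26, -0.51, 0.61]], "dr": [[-0.02, 0.04, 0.27], [-0.02, 0.04, 0.27], [-0.02, 0.04, 0.27]]}
```

Spacing is 85.5 mm, in line. Now the knob bar.

Request:
apply_moves --xyz '[[0.3,-0.49,0.5],[0.28,-0.5,0.5],[0.26,-0.51,0.5],[0,0,0],[0,0,0]]' --dr '[[-0.02,0.04,0.27],[-0.02,0.04,0.27],[-0.02,0.04,0.27],[0,0,0],[0,0,0]]'

```text
t: 22.1
tool_pos: [0.4673, 0.2199, 0.1068]
eef_rot: [-3.138, 0.006, 0.37]
wrist_force: [-0.2, 0.1, 0.3]
gripper_width: 0.0857
```

```bash
python3 plan.py 0.472 0.2122 0.1 20.8 38
```

```text
pos [0.4673 0.2199 0.1068] yaw [-179.8114    0.3338   21.2043] t 22.1 n 1 dr [-0.02, 0.04, 0.05]
{"xyz": [[0.04, 0.22, 0.17]], "dr": [[-0.02, 0.04, 0.05]]}
```

Request:
apply_moves --xyz '[[0.04,0.22,0],[0,0,0],[0,0,0.5],[0,0,0.5],[0,0,0.4],[0,0,0],[0,0,0]]' --dr '[[-0.02,0.04,0.05],[0,0,0],[0,0,0],[0,0,0],[0,0,0],[0,0,0],[0,0,0]]'

```text
t: 22.8
tool_pos: [0.4775, 0.2036, 0.0529]
eef_rot: [3.138, -0.006, 0.351]
wrist_force: [-0.5, -0.4, 0.9]
gripper_width: 0.0856
```

```bash
python3 plan.py 0.472 0.2122 0.0075 20.8 38
```

```text
pos [0.4775 0.2036 0.0529] yaw [179.7961  -0.3633  20.0873] t 22.8 n 2 dr [0.01, -0.02, -0.04]
{"xyz": [[-0.03, -0.13, 0.57], [-0.03, -0.13, 0.57]], "dr": [[0.01, -0.02, -0.04], [0.01, -0.02, -0.04]]}
```

Request:
apply_moves --xyz '[[-0.05,-0.22,0],[0,0,0],[0,0,0.4],[0,0,0.3],[0,0,0],[0,0,0]]' --dr '[[0.02,-0.04,-0.06],[0,0,0],[0,0,0],[0,0,0],[0,0,0],[0,0,0]]'

```text
t: 23.4
tool_pos: [0.4753, 0.2129, 0.0285]
eef_rot: [3.141, -0.008, 0.359]
wrist_force: [-0.6, -0.2, -0.5]
gripper_width: 0.0857
```

```bash
python3 plan.py 0.472 0.2122 0.0075 20.8 38
```

```text
pos [0.4753 0.2129 0.0285] yaw [179.9718  -0.4752  20.5743] t 23.4 n 1 dr [0.0, -0.06, -0.03]
{"xyz": [[-0.09, -0.01, 0.52]], "dr": [[0.0, -0.06, -0.03]]}
```

Request:
apply_moves --xyz '[[-0.09,0,0.3],[0,0,0.3],[0,0,0],[0,0,0]]' --dr '[[0,-0.06,-0.03],[0,0,0],[0,0,0],[0,0,0]]'

```text
t: 23.8
tool_pos: [0.4721, 0.2117, 0.003]
eef_rot: [3.141, 0.0, 0.364]
wrist_force: [-0.2, -0.5, 0.0]
gripper_width: 0.0855
```

```bash
python3 plan.py 0.472 0.2122 0.0075 20.8 38
```

```text
pos [0.4721 0.2117 0.003 ] yaw [179.968    0.0083  20.8365] t 23.8 n 1 dr [0.0, 0.0, 0.0]
{"xyz": [[0.0, -0.01, -0.11]], "dr": [[0.0, 0.0, 0.0]]}
```

Request:
apply_moves --xyz '[[0,-0.01,-0.12],[0,0,0],[0,0,0]]' --dr '[[0,0,0],[0,0,0],[0,0,0]]'

```text
t: 24.1
tool_pos: [0.4721, 0.2123, 0.0085]
eef_rot: [3.141, -0.0, 0.364]
wrist_force: [-1.2, 0.3, 0.7]
gripper_width: 0.0855
```

Request:
apply_moves --xyz '[[0,0,0],[0,0,0],[0,0,0],[0,0,0],[0,0,0],[0,0,0],[0,0,0],[0,0,0]]' --dr '[[0,0,0],[0,0,0],[0,0,0],[0,0,0],[0,0,0],[0,0,0],[0,0,0],[0,0,0]]' --claw 1

```text
t: 24.9
tool_pos: [0.4727, 0.2129, 0.0096]
eef_rot: [3.141, -0.002, 0.364]
wrist_force: [-1.1, 0.3, 1.8]
gripper_width: 0.0344
```

Request:
apply_moves --xyz '[[0,0,-0.5],[0,0,-1],[0,0,-1],[0,0,-1],[0,0,-0.5],[0,0,0],[0,0,0]]' --dr '[[0,0,0],[0,0,0],[0,0,0],[0,0,0],[0,0,0],[0,0,0],[0,0,0]]'

```text
t: 25.6
tool_pos: [0.4664, 0.2084, 0.167]
eef_rot: [3.14, 0.017, 0.364]
wrist_force: [-0.4, -0.7, -6.4]
gripper_width: 0.0343
```

```bash
python3 plan.py 0.5326 -0.2724 0.2 85.1 38
```

```text
pos [0.4664 0.2084 0.167 ] yaw [179.9095   0.974   20.8296] t 25.6 n 13 dr [0.0, 0.01, -0.62]
{"xyz": [[-0.21, 0.91, -0.06], [-0.29, 0.89, -0.06], [-0.36, 0.86, -0.06], [-0.44, 0.83, -0.06], [-0.51, 0.78, -0.06], [-0.57, 0.74, -0.06], [-0.63, 0.69, -0.06], [-0.69, 0.63, -0.06], [-0.74, 0.57, -0.06], [-0.79, 0.5, -0.06], [-0.83, 0.43, -0.06], [-0.86, 0.36, -0.06]], "dr": [[0.0, 0.01, -0.62], [0.0, 0.01, -0.62], [0.0, 0.01, -0.62], [0.0, 0.01, -0.62], [0.0, 0.01, -0.62], [0.0, 0.01, -0.62], [0.0, 0.01, -0.62], [0.0, 0.01, -0.62], [0.0, 0.01, -0.62], [0.0, 0.01, -0.62], [0.0, 0.01, -0.62], [0.0, 0.01, -0.62]]}
{"xyz": [[-0.89, 0.28, -0.06]], "dr": [[0.0, 0.01, -0.62]]}
```

Request:
apply_moves --xyz '[[-0.21,0.91,-0.12],[-0.29,0.89,-0.12],[-0.36,0.86,-0.12],[-0.44,0.83,-0.12],[-0.51,0.78,-0.12],[-0.57,0.74,-0.12],[-0.63,0.69,-0.12],[-0.69,0.63,-0.12],[-0.74,0.57,-0.12],[-0.79,0.5,-0.12],[-0.83,0.43,-0.12],[-0.86,0.36,-0.12]]' --dr '[[0,0.01,-0.62],[0,0.01,-0.62],[0,0.01,-0.62],[0,0.01,-0.62],[0,0.01,-0.62],[0,0.01,-0.62],[0,0.01,-0.62],[0,0.01,-0.62],[0,0.01,-0.62],[0,0.01,-0.62],[0,0.01,-0.62],[0,0.01,-0.62]]'

```text
t: 26.8
tool_pos: [0.5256, -0.2436, 0.1943]
eef_rot: [-3.088, -0.012, 1.461]
wrist_force: [1.0, 0.6, -5.8]
gripper_width: 0.0343
```

```bash
python3 plan.py 0.5326 -0.2724 0.17 85.1 38
```

```text
pos [ 0.5256 -0.2436  0.1943] yaw [-176.9187   -0.6886   83.7057] t 26.8 n 2 dr [-0.19, -0.05, -0.09]
{"xyz": [[-0.35, 0.14, 0.29], [-0.35, 0.13, 0.3]], "dr": [[-0.19, -0.05, -0.09], [-0.19, -0.05, -0.09]]}
```

Request:
apply_moves --xyz '[[-0.3,0.14,0],[-0.3,0.13,0.2],[0,0,0],[0,0,0],[0,0,0]]' --dr '[[-0.19,-0.05,-0.09],[-0.19,-0.05,-0.09],[0,0,0],[0,0,0],[0,0,0]]'

```text
t: 27.3
tool_pos: [0.5273, -0.2751, 0.1725]
eef_rot: [-3.125, -0.005, 1.478]
wrist_force: [0.1, -0.0, -5.0]
gripper_width: 0.0339
```

```bash
python3 plan.py 0.5326 -0.2724 0.12 85.1 18
```

```text
pos [ 0.5273 -0.2751  0.1725] yaw [-179.0212   -0.3091   84.6912] t 27.3 n 3 dr [-0.04, -0.01, -0.02]
{"xyz": [[0.02, 0.05, 0.44], [0.03, 0.05, 0.44], [0.03, 0.04, 0.44]], "dr": [[-0.04, -0.01, -0.02], [-0.04, -0.01, -0.02], [-0.04, -0.01, -0.02]]}
```

Request:
apply_moves --xyz '[[0.06,0.12,0],[0,0,0.4],[0,0,0.4],[0,0,0.4],[0,0,0.2],[0,0,0],[0,0,0]]' --dr '[[-0.12,-0.03,-0.04],[0,0,0],[0,0,0],[0,0,0],[0,0,0],[0,0,0],[0,0,0]]'

```text
t: 28.0
tool_pos: [0.5338, -0.2677, 0.1118]
eef_rot: [3.141, -0.003, 1.491]
wrist_force: [-0.1, 0.3, -4.5]
gripper_width: 0.034
```

```bash
python3 plan.py 0.5326 -0.2724 0.075 85.1 18
```

```text
pos [ 0.5338 -0.2677  0.1118] yaw [179.9787  -0.1445  85.4337] t 28.0 n 3 dr [0.0, -0.01, 0.01]
{"xyz": [[-0.04, -0.01, 0.31], [-0.04, -0.01, 0.31], [-0.04, -0.01, 0.31]], "dr": [[0.0, -0.01, 0.01], [0.0, -0.01, 0.01], [0.0, -0.01, 0.01]]}
```

Request:
apply_moves --xyz '[[-0.1,-0.02,0],[0,0,0.3],[0,0,0.3],[0,0,0.15],[0,0,0],[0,0,0]]' --dr '[[0,-0.02,0.03],[0,0,0],[0,0,0],[0,0,0],[0,0,0],[0,0,0]]'

```text
t: 28.6
tool_pos: [0.5334, -0.273, 0.0802]
eef_rot: [3.139, 0.002, 1.485]
wrist_force: [0.1, -0.3, -5.6]
gripper_width: 0.0346
```

```bash
python3 plan.py 0.5326 -0.2724 0.067 85.1 18; python3 snap.py w6
```

```text
pos [ 0.5334 -0.273   0.0802] yaw [179.8545   0.0956  85.111 ] t 28.6 n 1 dr [0.02, 0.01, 0.0]
{"xyz": [[0.01, -0.02, 0.33]], "dr": [[0.02, 0.01, 0.0]]}
28.6 [ 0.5334 -0.273   0.0802] [3.1391 0.0017 1.4855] [ 0.0005  0.0087  0.0023  0.004   0.0022 -0.0024 -0.0023]
```

View pics/w6.png

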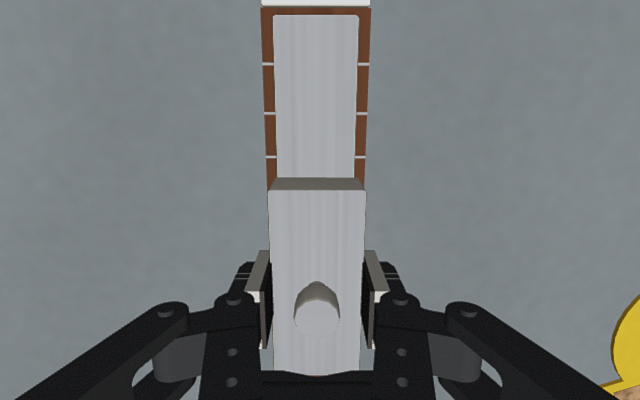

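The knob bar (front top edge at row ~190) is held level, in line over the long bar (cols 273–359). Setting it down now, to TCP z ≈ 0.0656.

Request:
apply_moves --xyz '[[0.01,-0.02,0.2],[0,0,0.13],[0,0,0],[0,0,0]]' --dr '[[0.02,0,0],[0,0,0],[0,0,0],[0,0,0]]'

```text
t: 29.05
tool_pos: [0.5331, -0.2725, 0.0665]
eef_rot: [3.141, 0.002, 1.486]
wrist_force: [0.7, -0.6, -6.0]
gripper_width: 0.0342
```

```bash
python3 plan.py 0.5326 -0.2724 0.0656 85.1 18
```

```text
pos [ 0.5331 -0.2725  0.0665] yaw [179.9642   0.1178  85.1175] t 29.05 n 1 dr [0.0, 0.01, 0.0]
{"xyz": [[0.0, -0.01, 0.02]], "dr": [[0.0, 0.01, 0.0]]}
```

Request:
apply_moves --xyz '[[0,0,0.03],[0,0,0],[0,0,0]]' --dr '[[0,0,0],[0,0,0],[0,0,0]]'

```text
t: 29.35
tool_pos: [0.5336, -0.2727, 0.066]
eef_rot: [3.14, 0.003, 1.486]
wrist_force: [-0.1, -0.4, -5.6]
gripper_width: 0.0345
```

Request:
apply_moves --xyz '[[0,0,0],[0,0,0],[0,0,0],[0,0,0],[0,0,0],[0,0,0]]' --dr '[[0,0,0],[0,0,0],[0,0,0],[0,0,0],[0,0,0],[0,0,0]]' --claw -1

```text
t: 29.95
tool_pos: [0.537, -0.2737, 0.0695]
eef_rot: [3.133, 0.005, 1.486]
wrist_force: [0.3, 0.5, 0.2]
gripper_width: 0.0856
```

Request:
apply_moves --xyz '[[0,0,-0.5],[0,0,-1],[0,0,-1],[0,0,-1],[0,0,0],[0,0,0]]' --dr '[[0,0,0],[0,0,0],[0,0,0],[0,0,0],[0,0,0],[0,0,0]]'

```text
t: 30.55
tool_pos: [0.5351, -0.2724, 0.2135]
eef_rot: [3.135, 0.004, 1.486]
wrist_force: [0.3, -1.4, -0.2]
gripper_width: 0.0855
```

```bash
python3 snap.py w7;  python3 plan.py 0.585 0.315 0.2 21 40
```

```text
30.55 [ 0.5351 -0.2724  0.2135] [3.1354 0.0041 1.4863] [-0.0007 -0.0384 -0.0103 -0.0357 -0.0112  0.0034  0.0059]
pos [ 0.5356 -0.2723  0.2137] yaw [179.5898   0.2379  85.1766] t 30.6 n 15 dr [0.0, 0.0, 0.53]
{"xyz": [[0.98, 0.0, 0.02], [0.98, -0.07, 0.02], [0.97, -0.15, 0.02], [0.96, -0.22, 0.02], [0.94, -0.29, 0.02], [0.91, -0.36, 0.02], [0.89, -0.43, 0.02], [0.85, -0.49, 0.02], [0.81, -0.55, 0.02], [0.77, -0.61, 0.02], [0.72, -0.67, 0.02], [0.67, -0.72, 0.02]], "dr": [[0.0, 0.0, 0.53], [0.0, 0.0, 0.53], [0.0, 0.0, 0.53], [0.0, 0.0, 0.53], [0.0, 0.0, 0.53], [0.0, 0.0, 0.53], [0.0, 0.0, 0.53], [0.0, 0.0, 0.53], [0.0, 0.0, 0.53], [0.0, 0.0, 0.53], [0.0, 0.0, 0.53], [0.0, 0.0, 0.53]]}
{"xyz": [[0.61, -0.77, 0.02], [0.55, -0.81, 0.02], [0.49, -0.85, 0.02]], "dr": [[0.0, 0.0, 0.53], [0.0, 0.0, 0.53], [0.0, 0.0, 0.53]]}
```

View pics/w7.png

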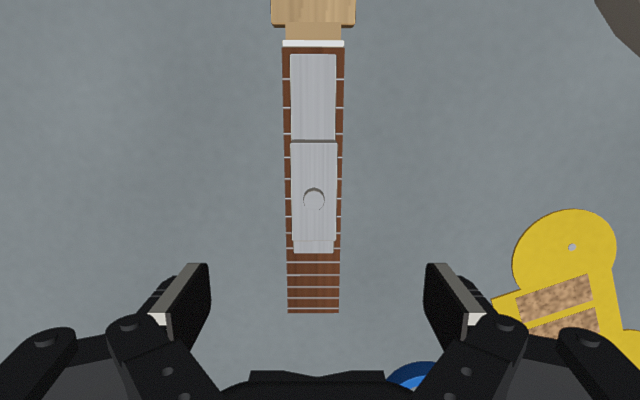

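The knob bar lies over the joint, with its top face at rows 143–240, cols 291–337. The short bar's end shows at rows 240–254 and the long bar at rows 54–142.

```bash
python3 - <<'E'
from cell import ctrl; from h import *; import json
pose=json.load(open("pics/w7.json"))
u=np.array([np.cos(np.radians(85.1)),np.sin(np.radians(85.1))]); o=np.array([.5314,-.2868])
for z,px in [(.083,[[290.5,143.5],[337.5,143.5],[293,240.5],[335.5,240.5]]),(.059,[[314,253.5],[313.5,54]])]:
    for p in cast(ctrl,"wrist",px,z,pose): d=p[:2]-o; print(z,"x,y",d@[u[1],-u[0]],d@u)
E
```

```text
0.083 x,y -0.016452842586714287 0.05179872983494028
0.083 x,y 0.018821848294446317 0.05181864891267843
0.083 x,y -0.015917387601840634 -0.026398655067441004
0.083 x,y 0.018577040854443023 -0.026439496936750698
0.059 x,y 0.0010838211020013197 -0.04868960644630845
0.059 x,y 0.0008232051785954074 0.11680864750038525
```

Request:
apply_moves --xyz '[[0.98,0,0],[0.98,-0.07,0],[0.97,-0.15,0],[0.96,-0.22,0],[0.94,-0.29,0],[0.91,-0.36,0],[0.89,-0.43,0],[0.85,-0.49,0],[0.81,-0.55,0],[0.77,-0.61,0],[0.72,-0.67,0],[0.67,-0.72,0]]' --dr '[[0,0,0.53],[0,0,0.53],[0,0,0.53],[0,0,0.53],[0,0,0.53],[0,0,0.53],[0,0,0.53],[0,0,0.53],[0,0,0.53],[0,0,0.53],[0,0,0.53],[0,0,0.53]]'

```text
t: 31.8
tool_pos: [0.5769, 0.2039, 0.1932]
eef_rot: [-3.137, 0.02, 0.547]
wrist_force: [0.5, 0.3, 0.3]
gripper_width: 0.0854
```

```bash
python3 plan.py 0.55 0.315 0.19 21 38
```

```text
pos [0.5769 0.2039 0.1932] yaw [-179.709     1.1549   31.3285] t 31.8 n 4 dr [-0.01, 0.04, 0.32]
{"xyz": [[0.22, -0.68, 0.02], [0.19, -0.69, 0.02], [0.16, -0.7, 0.02], [0.12, -0.7, 0.02]], "dr": [[-0.01, 0.04, 0.32], [-0.01, 0.04, 0.32], [-0.01, 0.04, 0.32], [-0.01, 0.04, 0.32]]}
```

Request:
apply_moves --xyz '[[0.35,-0.75,0],[0.32,-0.75,0],[0.3,-0.72,0],[0.2,-0.5,0],[0,0,0],[0,0,0]]' --dr '[[0,0.04,0.32],[0,0.04,0.32],[0,0.04,0.32],[0,0.04,0.32],[0,0,0],[0,0,0]]'

```text
t: 32.4
tool_pos: [0.5604, 0.3328, 0.1819]
eef_rot: [-3.136, 0.013, 0.371]
wrist_force: [0.4, -1.0, 0.0]
gripper_width: 0.0855
```

```bash
python3 snap.py w8; python3 - <<'E'
from cell import ctrl; from h import *; import json
im=cv2.imread("pics/scene0.png"); hsv=cv2.cvtColor(im,cv2.COLOR_BGR2HSV); roi=np.zeros(im.shape[:2],bool); roi[275:305,400:435]=1
for st,ce,px in blobs(roi&(hsv[...,1]<50)&(hsv[...,2]>165),60): print("scene",rect(cast(ctrl,"scene",px,.047)))
pose=json.load(open("pics/w8.json")); hsv=cv2.cvtColor(cv2.imread("pics/w8.png"),cv2.COLOR_BGR2HSV); roi=np.zeros(im.shape[:2],bool); roi[0:260,200:440]=1
for st,ce,px in blobs(roi&(hsv[...,1]<40)&(hsv[...,2]>185),500): print("wrist",st,rect(cast(ctrl,"wrist",px,.047,pose)))
E
python3 plan.py 0.5997 0.3224 0.1 21
```

```text
32.4 [0.5604 0.3328 0.1819] [-3.136   0.0131  0.3711] [-0.0179  0.0217 -0.0094  0.0035 -0.0009 -0.0072 -0.0134]
scene (array([0.6005, 0.322 ]), array([36.7346, 33.6408]), -54.96037292480469)
wrist [  200     0   240   260 19998] (array([0.5925, 0.3491]), array([210.3643, 170.0435]), 15.890621185302734)
wrist [ 321  120   54   54 2281] (array([0.5999, 0.3228]), array([40.4959, 40.366 ]), -68.65632057189941)
pos [0.5602 0.3328 0.1818] yaw [-179.6469    0.7685   21.2414] t 32.45 n 3 dr [-0.01, 0.03, 0.01]
{"xyz": [[0.28, 0.2, 0.68], [0.28, 0.2, 0.68], [0.28, 0.2, 0.68]], "dr": [[-0.01, 0.03, 0.01], [-0.01, 0.03, 0.01], [-0.01, 0.03, 0.01]]}
```

Three measurements of the round weight agree: (0.600, 0.3226).

Request:
apply_moves --xyz '[[0.42,0.28,0],[0.42,0.28,0.4],[0,0,0.6],[0,0,0.6],[0,0,0],[0,0,0]]' --dr '[[0,0.04,0],[0,0.04,0],[0,0,0],[0,0,0],[0,0,0],[0,0,0]]'

```text
t: 33.05
tool_pos: [0.6042, 0.3128, 0.1143]
eef_rot: [-3.141, 0.004, 0.362]
wrist_force: [0.6, 1.2, -0.0]
gripper_width: 0.0859
```

```bash
python3 plan.py 0.6 0.3226 0.07 21
```

```text
pos [0.6042 0.3128 0.1143] yaw [-179.9678    0.235    20.7365] t 33.05 n 2 dr [0.0, 0.01, -0.02]
{"xyz": [[0.0, -0.13, 0.55], [0.0, -0.13, 0.55]], "dr": [[0.0, 0.01, -0.02], [0.0, 0.01, -0.02]]}
```

Request:
apply_moves --xyz '[[0,-0.26,0],[0,0,0],[0,0,0.4],[0,0,0.4],[0,0,0.2],[0,0,0],[0,0,0]]' --dr '[[0,0.02,-0.03],[0,0,0],[0,0,0],[0,0,0],[0,0,0],[0,0,0],[0,0,0]]'

```text
t: 33.75
tool_pos: [0.6013, 0.3238, 0.0742]
eef_rot: [-3.141, -0.003, 0.367]
wrist_force: [0.6, -0.3, 1.7]
gripper_width: 0.0853
```

```bash
python3 plan.py 0.6 0.3226 0.05 21
```

```text
pos [0.6013 0.3238 0.0742] yaw [-179.9537   -0.1659   21.0109] t 33.75 n 1 dr [-0.01, -0.02, 0.0]
{"xyz": [[-0.04, 0.02, 0.6]], "dr": [[-0.01, -0.02, 0.0]]}
```

Request:
apply_moves --xyz '[[-0.04,0.03,0.4],[0,0,0.4],[0,0,0.4],[0,0,0.3],[0,0,0],[0,0,0]]' --dr '[[0,-0.02,0],[0,0,0],[0,0,0],[0,0,0],[0,0,0],[0,0,0]]'

```text
t: 34.35
tool_pos: [0.5997, 0.3214, 0.0075]
eef_rot: [-3.141, 0.002, 0.366]
wrist_force: [-0.9, 0.0, -0.3]
gripper_width: 0.0855
```

```bash
python3 plan.py 0.6 0.3226 0.012 21
```

```text
pos [0.5997 0.3214 0.0075] yaw [-179.9738    0.1162   20.9927] t 34.35 n 1 dr [0.0, 0.01, 0.0]
{"xyz": [[0.02, -0.03, -0.11]], "dr": [[0.0, 0.01, 0.0]]}
```

Request:
apply_moves --xyz '[[0.02,-0.03,-0.08],[0,0,0],[0,0,0]]' --dr '[[0,0,0],[0,0,0],[0,0,0]]'

```text
t: 34.65
tool_pos: [0.6008, 0.3237, 0.0123]
eef_rot: [-3.141, -0.0, 0.367]
wrist_force: [-0.6, -0.0, -0.5]
gripper_width: 0.0852
```

Request:
apply_moves --xyz '[[0,0,0],[0,0,0],[0,0,0],[0,0,0],[0,0,0],[0,0,0],[0,0,0],[0,0,0]]' --dr '[[0,0,0],[0,0,0],[0,0,0],[0,0,0],[0,0,0],[0,0,0],[0,0,0],[0,0,0]]' --claw 1

```text
t: 35.45
tool_pos: [0.6018, 0.3246, 0.0143]
eef_rot: [-3.14, -0.003, 0.366]
wrist_force: [-0.8, 0.4, 0.5]
gripper_width: 0.0406
```

Request:
apply_moves --xyz '[[0,0,-0.5],[0,0,-1],[0,0,-1],[0,0,-1],[0,0,-0.8],[0,0,0],[0,0,0]]' --dr '[[0,0,0],[0,0,0],[0,0,0],[0,0,0],[0,0,0],[0,0,0],[0,0,0]]'

```text
t: 36.15
tool_pos: [0.5973, 0.3204, 0.191]
eef_rot: [3.14, 0.01, 0.367]
wrist_force: [0.3, -0.9, -4.8]
gripper_width: 0.0403
```

```bash
python3 plan.py 0.524 -0.3735 0.2 85.1 42
```

```text
pos [0.5973 0.3204 0.191 ] yaw [179.9029   0.5498  21.0447] t 36.15 n 17 dr [0.0, 0.0, -0.47]
{"xyz": [[-0.47, 0.91, -0.01], [-0.53, 0.88, -0.01], [-0.58, 0.84, -0.01], [-0.64, 0.8, -0.01], [-0.69, 0.76, -0.01], [-0.74, 0.71, -0.01], [-0.78, 0.66, -0.01], [-0.82, 0.61, -0.01], [-0.86, 0.56, -0.01], [-0.9, 0.5, -0.01], [-0.93, 0.44, -0.01], [-0.95, 0.38, -0.01]], "dr": [[0.0, 0.0, -0.47], [0.0, 0.0, -0.47], [0.0, 0.0, -0.47], [0.0, 0.0, -0.47], [0.0, 0.0, -0.47], [0.0, 0.0, -0.47], [0.0, 0.0, -0.47], [0.0, 0.0, -0.47], [0.0, 0.0, -0.47], [0.0, 0.0, -0.47], [0.0, 0.0, -0.47], [0.0, 0.0, -0.47]]}
{"xyz": [[-0.98, 0.31, -0.01], [-1.0, 0.25, -0.01], [-1.01, 0.18, -0.01], [-1.02, 0.11, -0.01], [-1.03, 0.05, -0.01]], "dr": [[0.0, 0.0, -0.47], [0.0, 0.0, -0.47], [0.0, 0.0, -0.47], [0.0, 0.0, -0.47], [0.0, 0.0, -0.47]]}
```

Request:
apply_moves --xyz '[[-0.47,0.91,-0.12],[-0.53,0.88,-0.12],[-0.58,0.84,-0.12],[-0.64,0.8,-0.12],[-0.69,0.76,-0.12],[-0.74,0.71,-0.12],[-0.78,0.66,-0.12],[-0.82,0.61,-0.12],[-0.86,0.56,-0.12],[-0.9,0.5,-0.12],[-0.93,0.44,-0.12],[-0.95,0.38,-0.12]]' --dr '[[0,0,-0.47],[0,0,-0.47],[0,0,-0.47],[0,0,-0.47],[0,0,-0.47],[0,0,-0.47],[0,0,-0.47],[0,0,-0.47],[0,0,-0.47],[0,0,-0.47],[0,0,-0.47],[0,0,-0.47]]'

```text
t: 37.35
tool_pos: [0.537, -0.182, 0.2283]
eef_rot: [-3.093, 0.02, 1.204]
wrist_force: [0.7, 0.1, -4.8]
gripper_width: 0.0401
```

```bash
python3 plan.py 0.5242 -0.371 0.2 85.1 38
```

```text
pos [ 0.537  -0.182   0.2283] yaw [-177.2202    1.1683   68.9858] t 37.35 n 6 dr [-0.06, 0.02, -0.34]
{"xyz": [[-0.75, 0.24, 0.12], [-0.76, 0.2, 0.12], [-0.77, 0.16, 0.12], [-0.78, 0.13, 0.12], [-0.78, 0.09, 0.12], [-0.79, 0.05, 0.12]], "dr": [[-0.06, 0.02, -0.34], [-0.06, 0.02, -0.34], [-0.06, 0.02, -0.34], [-0.06, 0.02, -0.34], [-0.06, 0.02, -0.34], [-0.06, 0.02, -0.34]]}
```

Request:
apply_moves --xyz '[[-0.75,0.24,0],[-0.76,0.2,0],[-0.77,0.16,0.05],[-0.78,0.13,0.1],[-0.78,0.09,0.12],[-0.7,0.05,0.12],[0,0,0],[0,0,0]]' --dr '[[-0.06,0.02,-0.34],[-0.06,0.02,-0.34],[-0.06,0.02,-0.34],[-0.06,0.02,-0.34],[-0.06,0.02,-0.34],[-0.06,0.02,-0.34],[0,0,0],[0,0,0]]'

```text
t: 38.15
tool_pos: [0.5109, -0.381, 0.1935]
eef_rot: [-3.116, -0.015, 1.489]
wrist_force: [0.9, 1.6, -4.2]
gripper_width: 0.0402
```

```bash
python3 plan.py 0.5242 -0.371 0.12 85.1 38
```

```text
pos [ 0.5109 -0.381   0.1935] yaw [-178.517    -0.8653   85.2916] t 38.15 n 2 dr [-0.09, -0.05, 0.01]
{"xyz": [[0.12, 0.18, 0.92], [0.13, 0.17, 0.92]], "dr": [[-0.09, -0.05, 0.01], [-0.09, -0.05, 0.01]]}
```

Request:
apply_moves --xyz '[[0.15,0.33,0],[0,0,0],[0,0,0.4],[0,0,0.4],[0,0,0.4],[0,0,0],[0,0,0]]' --dr '[[-0.16,-0.08,0.02],[0,0,0],[0,0,0],[0,0,0],[0,0,0],[0,0,0],[0,0,0]]'

```text
t: 38.85
tool_pos: [0.525, -0.3695, 0.1373]
eef_rot: [-3.134, -0.008, 1.492]
wrist_force: [0.5, -0.2, -3.8]
gripper_width: 0.0401
```

```bash
python3 plan.py 0.5242 -0.371 0.09 85.1 18
```

```text
pos [ 0.525  -0.3695  0.1373] yaw [-179.5752   -0.4309   85.4875] t 38.85 n 3 dr [-0.02, -0.02, 0.02]
{"xyz": [[-0.02, 0.0, 0.39], [-0.02, 0.0, 0.39], [-0.01, 0.0, 0.39]], "dr": [[-0.02, -0.02, 0.02], [-0.02, -0.02, 0.02], [-0.02, -0.02, 0.02]]}
```

Request:
apply_moves --xyz '[[-0.03,0,0.4],[0,0,0.4],[0,0,0.4],[0,0,0.3],[0,0,0],[0,0,0]]' --dr '[[-0.04,-0.05,0.04],[0,0,0],[0,0,0],[0,0,0],[0,0,0],[0,0,0]]'

```text
t: 39.45
tool_pos: [0.5257, -0.3717, 0.0747]
eef_rot: [3.142, 0.001, 1.486]
wrist_force: [-0.3, 0.5, -4.8]
gripper_width: 0.0405
```

```bash
python3 plan.py 0.5242 -0.371 0.0465 85.1 18
```

```text
pos [ 0.5257 -0.3717  0.0747] yaw [179.9985   0.0295  85.1168] t 39.45 n 2 dr [0.0, 0.0, 0.0]
{"xyz": [[0.01, -0.02, 0.35], [0.01, -0.02, 0.35]], "dr": [[0.0, 0.0, 0.0], [0.0, 0.0, 0.0]]}
```

Request:
apply_moves --xyz '[[0.02,-0.04,0.3],[0,0,0.2],[0,0,0.1],[0,0,0],[0,0,0]]' --dr '[[0,0,0],[0,0,0],[0,0,0],[0,0,0],[0,0,0]]'

```text
t: 39.95
tool_pos: [0.525, -0.3713, 0.0499]
eef_rot: [3.14, 0.002, 1.485]
wrist_force: [0.1, 0.1, -3.7]
gripper_width: 0.04
```

```bash
python3 plan.py 0.5242 -0.371 0.0465 85.1 18
```

```text
pos [ 0.525  -0.3713  0.0499] yaw [179.8853   0.0881  85.1016] t 39.95 n 1 dr [0.01, 0.01, 0.0]
{"xyz": [[0.0, -0.02, 0.08]], "dr": [[0.01, 0.01, 0.0]]}
```

Request:
apply_moves --xyz '[[0,-0.02,0.08],[0,0,0],[0,0,0]]' --dr '[[0.01,0.01,0],[0,0,0],[0,0,0]]'

```text
t: 40.25
tool_pos: [0.5246, -0.3714, 0.0471]
eef_rot: [3.14, 0.001, 1.485]
wrist_force: [0.4, 0.4, -5.4]
gripper_width: 0.0401
```

Request:
apply_moves --xyz '[[0,0,0],[0,0,0],[0,0,0],[0,0,0],[0,0,0],[0,0,0]]' --dr '[[0,0,0],[0,0,0],[0,0,0],[0,0,0],[0,0,0],[0,0,0]]' --claw -1

```text
t: 40.85
tool_pos: [0.5277, -0.3729, 0.051]
eef_rot: [3.133, 0.004, 1.485]
wrist_force: [-0.1, 0.2, 0.8]
gripper_width: 0.0855
```

Request:
apply_moves --xyz '[[0,0,-0.5],[0,0,-1],[0,0,-1],[0,0,-1],[0,0,-1],[-0.4,0,0],[-0.9,0,0],[-0.4,0,0],[0,0,0],[0,0,0],[0,0,0]]' --dr '[[0,0,0],[0,0,0],[0,0,0],[0,0,0],[0,0,0],[0,0,0],[0,0,0],[0,0,0],[0,0,0],[0,0,0],[0,0,0]]'

```text
t: 41.95
tool_pos: [0.5201, -0.4382, 0.2354]
eef_rot: [3.138, -0.0, 1.489]
wrist_force: [0.7, 0.3, 0.4]
gripper_width: 0.0853
```

```bash
python3 snap.py w9; python3 -c "
from cell import ctrl; import cv2
cv2.imwrite('pics/scene9.png',ctrl.camera('scene')); cv2.imwrite('pics/side9.png',cv2.resize(ctrl.camera('side')[100:240,240:440],None,fx=4,fy=4))"; python3 meas.py w9 .079 200 0 430 260
```

```text
41.95 [ 0.5201 -0.4382  0.2354] [ 3.1377 -0.0001  1.4894] [-0.0068  0.0035 -0.0093  0.0173 -0.0069 -0.0013 -0.0029]
[  200     0   230   260 49889] [ 0.5203 -0.4023] [209.2859 203.3444] 85.2476577758789 board x,y -0.0011471457542275181 -0.11603060639229142
[ 292    0   48   23 1102] [ 0.5306 -0.3058] [35.3371 14.8161] -4.60223388671875 board x,y 0.00078135603967147 -0.01901329380350352
[ 293   29   44   28 1227] [ 0.528  -0.3274] [33.0729 19.0062] -4.6146087646484375 board x,y 0.00011666251472392321 -0.04073469074708555
[ 290   80   50   52 2128] [ 0.5242 -0.3739] [39.3595 39.3457] -4.6696929931640625 board x,y 0.00021870992079284918 -0.08742364705231506
```

View pics/w9.png

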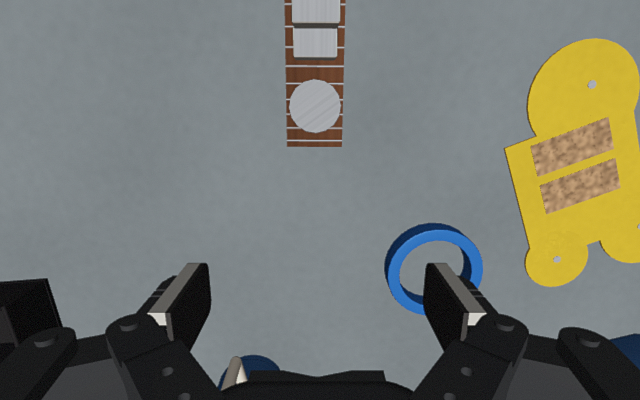

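View pics/side9.png

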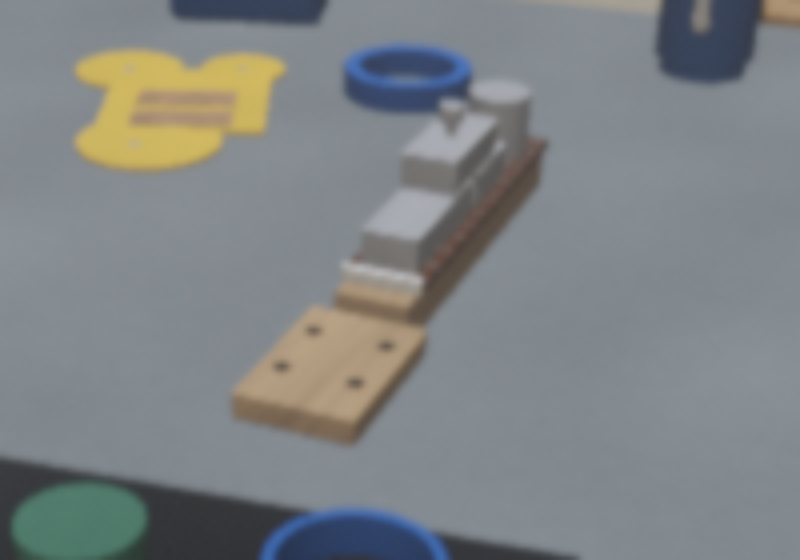

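Both views show all four weights in place: the long bar by the nut, the short bar after it, the knob bar over the joint, and the round weight standing on bare board at (315,105) in the wrist view. Last, I'll check that the tape and tin haven't moved, then hand in.

```bash
python3 - <<'E'
from cell import ctrl; from h import *
for f in ("scene0","scene9"):
    hsv=cv2.cvtColor(cv2.imread(f"pics/{f}.png"),cv2.COLOR_BGR2HSV); roi=np.zeros(hsv.shape[:2],bool); roi[195:330,310:470]=1
    for m in (roi&(hsv[...,0]>100)&(hsv[...,0]<125)&(hsv[...,1]>150)&(hsv[...,2]>80),roi&(hsv[...,0]>60)&(hsv[...,0]<95)&(hsv[...,1]>60)):
        for st,ce,px in blobs(m,60): print(f,ce)
ctrl.close_job()
E
```

```text
scene0 [362.6623 213.864 ]
scene0 [337.5709 252.4808]
scene9 [362.5652 213.9174]
scene9 [337.5219 252.5352]
the job is handed in; nothing more can be done
```

All four weights are on the fingerboard in the order asked, and I handed the job in about 42 s into the 128 s limit. The hand-in reports no verdict. The figures below are from my own camera checks, all inside the limits:

| Weight | Off centre line (x) | Along the board (y) | Spacing |
|---|---|---|---|
| Long bar | 0.1 mm | +67 mm | about 8 mm from the nut |
| Short bar | 0.3 mm | −18.5 mm | 85.5 mm between bar centres, so a gap of about 5 mm |
| Knob bar | about 1 mm | +12.7 mm | 54 mm from the long bar's centre and 31 mm from the short bar's |
| Round weight | 0.2 mm | −87.4 mm | midway over the bare board, 69 mm from the short bar's centre |

- **Angles:** the two plain bars measured within 0.1° of the board's line. The knob bar's edges also look in line, but I only measured its position.
- **Setting down:** each weight was lowered to contact or within about 1 mm before release. The last pictures show everything standing flat or upright, with the gripper open and clear.
- **Tape and tin:** they shifted by less than 0.2 pixel between the first and last scene pictures, so they weren't disturbed.
- **Disagreements:** the scene camera put the middle of the board about 6 mm off in x, because it also counted the board's side face. I used the wrist camera instead, and a second wrist view of the nut agreed to about 1 mm. No other check failed.

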